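# Put the finished tape cartridges away in the push-latch drawer

## Task

Press the front of the cabinet's push-latch drawer so that it pops open, then lift every green-tabbed cartridge out of the keyed rack and stand it upright on the drawer's floor, together with the white desiccant canister. When all are in, push the drawer back in until it latches, and see that it stays shut. Leave the red-tabbed cartridges in the rack and everything else where it is.

Things in the scene. Friction and masses are not known exactly. Their poses are not given: they have to be found in the camera images.
- drawer (a joint): sliding of the drawer, m: 0 = latched shut, 0.110 = fully open, negative = pressed in past shut, -0.0155 at most. A spring pushes it out (5 N shut, 3 N open). Push-push latch: pressed 13 to 15 mm past shut (about 8 N) and let go, a shut drawer springs fully out as the finger backs off, and one pushed in from open latches at 0. Pressed under 9 mm past shut, it does not change state
- drawer_front (a point): white press spot, 28 mm across, mid-way on the outer face of the drawer's blue front panel; moves with the drawer. Axes: x into the cabinet (press along +x), y along the front, z up. The panel is 250 mm wide, 10 mm thick and reaches from 4 to 68 mm above the table (spot at 45 mm)
- drawer_in (a point): centre of the drawer's inner floor, 12 mm above the table, 65 mm behind drawer_front; moves with the drawer. Axes: x into the cabinet, y along the front, z up. Inside 110 mm (x) by 220 mm (y), walls to 43 mm above this floor; fully open, all of the inside lies in front of the cabinet, 16 mm clear of it
- cabinet: low grey cabinet with one push-latch drawer without a handle; fixed, 229 deep x 252 wide x 95 mm high, opening 89 mm high. Origin: on the table, on its centre line, 104 mm in front of the carcass's front edge; x points into the cabinet, y along its front. The shut drawer's panel stands 26 mm proud of the carcass
- rack: black keyed rack, fixed, 70 x 206 mm, six slots in a row along its y, 32 mm apart, floor 6 mm above the table, dividers to 38 mm above the table. Ribs on the dividers run in the cartridges' side grooves with 1.5 mm play, so a cartridge can only leave straight up, by 35 mm or more. Origin: centre of the underside; slot centres at y = -80, -48, -16, 16, 48, 80 mm, x = 0
- done1: grey tape cartridge, upright: body 50 x 22 x 42 mm (own x, y, z) with a green gripping tab on top, 26 x 12 x 28 mm (x, y, z), 70 mm high in all; 120 g (may vary). A 14 mm wide, 4.75 mm deep groove runs down the middle of each 50 mm wide side. Origin: centre of the underside; z up. Starts in a rack slot, to be put away (may be absent)
- done2: grey tape cartridge, upright: body 50 x 22 x 42 mm (own x, y, z) with a green gripping tab on top, 26 x 12 x 28 mm (x, y, z), 70 mm high in all; 120 g (may vary). A 14 mm wide, 4.75 mm deep groove runs down the middle of each 50 mm wide side. Origin: centre of the underside; z up. Starts in a rack slot, to be put away (may be absent)
- done3: grey tape cartridge, upright: body 50 x 22 x 42 mm (own x, y, z) with a green gripping tab on top, 26 x 12 x 28 mm (x, y, z), 70 mm high in all; 120 g (may vary). A 14 mm wide, 4.75 mm deep groove runs down the middle of each 50 mm wide side. Origin: centre of the underside; z up. Starts in a rack slot, to be put away (may be absent)
- done4: grey tape cartridge, upright: body 50 x 22 x 42 mm (own x, y, z) with a green gripping tab on top, 26 x 12 x 28 mm (x, y, z), 70 mm high in all; 120 g (may vary). A 14 mm wide, 4.75 mm deep groove runs down the middle of each 50 mm wide side. Origin: centre of the underside; z up. Starts in a rack slot, to be put away (may be absent)
- keep1: grey tape cartridge, upright: body 50 x 22 x 42 mm (own x, y, z) with a red gripping tab on top, 26 x 12 x 28 mm (x, y, z), 70 mm high in all; 120 g (may vary). A 14 mm wide, 4.75 mm deep groove runs down the middle of each 50 mm wide side. Origin: centre of the underside; z up. Starts in a rack slot, to be left where it stands
- keep2: grey tape cartridge, upright: body 50 x 22 x 42 mm (own x, y, z) with a red gripping tab on top, 26 x 12 x 28 mm (x, y, z), 70 mm high in all; 120 g (may vary). A 14 mm wide, 4.75 mm deep groove runs down the middle of each 50 mm wide side. Origin: centre of the underside; z up. Starts in a rack slot, to be left where it stands
- canister: white round desiccant canister with a blue band, 40 mm across (the upper rim tapers to 36 mm), 38 mm high, 70 g, standing loose on the table in front of the robot. Origin: centre of the underside, z up
- tape_roll: yellow roll of tape lying flat behind the rack, 70 mm across, 19 mm high; bystander
- swab_jar: clear jar with a steel cap behind the rack, 52 mm across, 70 mm high; bystander
- tin: red tin, 90 x 60 x 30 mm, on top of the cabinet; bystander
- record_brush: dark wooden record brush, 40 x 110 x 26 mm, at the right of the table; bystander
- marker_box: cardboard tray of markers, 100 x 45 x 26 mm, at the left of the table; bystander
Not all that is in view belongs to the job. Leave any purple look-alike of the keep2 alone.

How it is judged:
By the outcome, as a careful person would: the job done as asked, in the order asked, and still so for the second after the job is handed in, with the robot touching nothing.
Of done1, done2, done3, done4 only 2 to 4 are there at a start; the rules pass over those that are not, and their reading is None.
At some moment in a run one of canister may be knocked a few centimetres aside while the robot is not near it.
Once in a run the grip may slacken for a moment while it holds something.
It also fails if it takes over 210 s, if anything falls off the work surface, if the arm or the gripper's body presses on something with over 40 N, if the wrist force passes 120 N, or if a joint passes its speed limit or range.

## Robot

A 7-joint arm with a two-finger parallel gripper is mounted at the origin on the work surface. World frame = base frame: x ahead of the robot, y to its left, z up, the work surface at z = 0. Lengths are in m, angles in rad, forces in N, time in s.
With the tool pointing down it reaches from about 0.425 to 0.875 m from the base axis. Payload 8.4 kg.
Tool frame: the origin (TCP) lies at the very end of the fingers, on their centre line; the grasp point (between the pads) lies 19 mm behind it; z points along the fingers, y is the direction in which the jaws open and shut (so a half turn about z gives the same grasp; the last joint's range is limited). The gripper opens to 85 mm and grips with 20 to 120 N. Pads are 22 mm wide; open, the fingers measure 114 mm over their backs; the gripper's body (76 mm by 85 mm) begins 54 mm behind the grasp point. The pads swing forward as they close: fully open they stand 13 mm farther back than shut.
Start: joints at [-1.416, 0.333, 0.04, 1.465, -0.013, 1.343, -0.059], TCP at [0.163, 0.629, 0.201] pointing down, gripper open.
Joint ranges: [-2.58, 2.58], [-0.38, 2.09], [-1.3, 1.39], [0.25, 2.4], [-1.5, 4.64], [0.08, 2.09], [-2.65, 2.65]. Speed limits (rad/s): [2.22, 2.22, 2.79, 2.79, 3.14, 3.14, 3.14].

## Interface

Orientations are given as a unit quaternion [x, y, z, w].
In Python, from station import env gives the robot as it stands.
- The arm moves only by the tool apply_moves, never from a script. Its argument "series" is one flat list of numbers, 7 for each row, row after row: the shift along the world's x, y, z in mm, then the turn, a rotation vector about the world's x, y, z in degrees, then the opening, from 0 (shut) to 1 (fully open). A call has exactly 5 rows; each row shifts and turns the commanded pose from where the row before left it; what a row does not reach is not made up. A row lasts 1/8 s, in which the tool goes at most 62.5 mm and 10.7 degrees, less where a joint would pass 70% of its speed; a pose out of reach is approached as far as the arm can. A call with a gripper value outside its range is refused whole. The fingers move at their own pace and stop on an object; the grip force is fixed at half the most. Time passes only in rows, so rows that do not move let the fingers close, or fill a call up. It gives the time, the measured TCP pose, the force and the opening at its end, in the units of the state.
- env.sense(): the state, without advancing time (a new reading comes with each control period).
- env.read_camera(name): name is "side" or "top"; returns a dict with "img" (384x512x3 uint8, red, green, blue), "fovy" (degrees; the focal length in pixels is half the picture's height over the tangent of half this angle, whatever the lens; pixels are square), "cx", "cy" (the principal point, pixels), "R" (3x3) and "t" (3): a world point X has camera coordinates R X + t. Camera axes: x right, y down, z forward; pixel columns grow to the right and rows downward; lengths in m; the calibration is good to about 2 mm. A picture is of the moment at which its call begins. There is no depth.
- env.close_job(): hands the job in, once; it reports no verdict.
The state is a dict: "time_s": time; "qpos": joint angles; "joint_velocities": joint speeds; "joint_torque": joint torques, N m; "eef_pos": TCP position; "tool_rot": TCP orientation; "wrist_force": force on the tool from outside, world axes, zero at the start; "wrist_torque": the same for the moment, N m; "grip_width": opening from 0.0 (shut) to 1.0 (fully open).
Only numpy, scipy, OpenCV 4.12 (cv2) and the standard library are available. Lean on these libraries where they do the work, as an engineer would, in place of code of your own. Each camera call takes 0.05 s, during which the arm holds its last target.

## Working session

There is one attempt and no reset: what is moved stays moved. The work goes in short steps, Python scripts to look and compute and a tool call to move; the robot and the scene stay as the last step left them, time stands still between calls to the robot, and variables do not carry over. Pictures are saved under pics/ and viewed, and the job is handed in when it is done.

Besides the shell and the picture viewer there is one more tool, called as a command line: name --argument value ..., lists and objects as JSON in quotes. apply_moves: Moves the arm, as the interface text tells. Its arguments: {"type":"object","properties":{"series":{"type":"array"}},"required":["series"]}

```bash
ls && mkdir -p pics
python3 - <<'E'
from station import env
import cv2
s=env.sense()
for k,v in s.items(): print(k,v)
for n in ["side","top"]:
    c=env.read_camera(n)
    cv2.imwrite(f"pics/{n}0.png",c["img"][:,:,::-1])
    print(n,c["fovy"],c["cx"],c["cy"],c["R"],c["t"])
E
```

```text
pics
time_s 0.0
qpos [-1.41621299  0.33389874  0.03985558  1.46624437 -0.01340432  1.34330218
 -0.0585046 ]
joint_velocities [ 0.0005449  -0.00068939 -0.00040059  0.00133252 -0.00058038 -0.00054318
 -0.00101014]
joint_torque [-2.37824988e-04 -6.58566928e+01  1.36537850e+00 -4.05567849e+01
  1.68259110e-02  1.29471906e-02 -1.77274848e-05]
eef_pos [0.16308772 0.62869813 0.19974208]
tool_rot [ 1.26553974e-01  9.91959405e-01 -7.91726254e-04 -5.19148016e-05]
wrist_force [ 0.52306608  0.20401678 -0.14339944]
wrist_torque [ 0.01589099 -0.01552166 -0.03489585]
grip_width 1.0018794678964762
side 50.67231350248609 259.03425021182665 190.0401975262456 [[-9.79871503e-01 -1.99627768e-01  7.69009237e-04]
 [-1.26215383e-01  6.16533588e-01 -7.77146068e-01]
 [ 1.54665815e-01 -7.61600347e-01 -6.29319789e-01]] [0.54969971 0.13325955 1.16851185]
top 42.829627330989155 251.92110796563097 193.51131337256365 [[-2.68505462e-02 -9.99639432e-01 -2.30595402e-04]
 [-9.73165599e-01  2.61921884e-02 -2.28610337e-01]
 [ 2.28533947e-01 -5.91390490e-03 -9.73517982e-01]] [0.01205935 0.5913495  1.28829655]
```

View pics/side0.png

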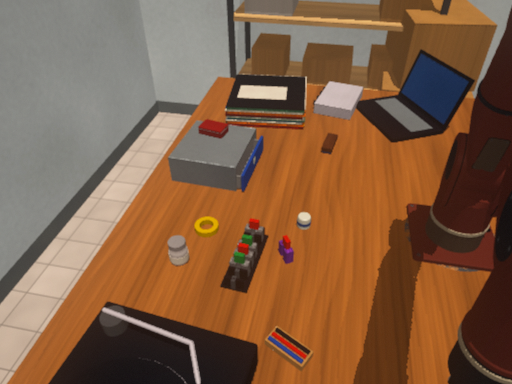

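View pics/top0.png

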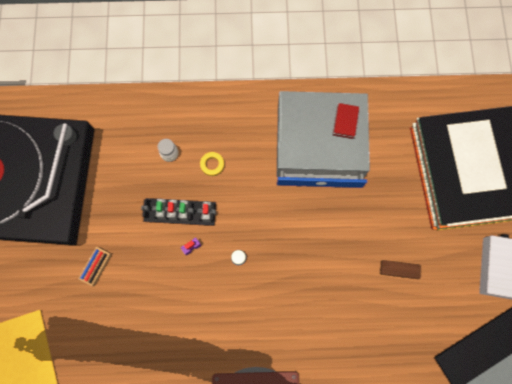

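The side view shows the cabinet at about (215,155), the rack at (245,255), the canister at (304,219) and a purple decoy at (286,249). The top view shows the rack at (180,211), the canister at (238,257) and the blue panel at (320,182). I'll enlarge both next.

```bash
cat > h.py <<'E'
import numpy as np, cv2
from station import env
def cam(n):
    c=env.read_camera(n); h=c["img"].shape[0]
    c["f"]=h/2/np.tan(np.radians(c["fovy"])/2); c["R"]=np.array(c["R"]);c["t"]=np.array(c["t"])
    c["K"]=np.array([[c["f"],0,c["cx"]],[0,c["f"],c["cy"]],[0,0,1]])
    return c
def save(c,name,box=None,s=1):
    im=c["img"][:,:,::-1]
    if box: x0,y0,x1,y1=box; im=im[y0:y1,x0:x1]
    if s!=1: im=cv2.resize(im,None,fx=s,fy=s,interpolation=cv2.INTER_CUBIC)
    cv2.imwrite("pics/"+name,im)
def onplane(c,uv,z):
    d=c["R"].T@np.array([(uv[0]-c["cx"])/c["f"],(uv[1]-c["cy"])/c["f"],1]); o=-c["R"].T@c["t"]
    return o+d*(z-o[2])/d[2]
def proj(c,X):
    p=c["R"]@np.array(X)+c["t"]; return np.array([c["cx"]+c["f"]*p[0]/p[2],c["cy"]+c["f"]*p[1]/p[2]])
def tri(a,ua,b,ub):
    P=[c["K"]@np.c_[c["R"],c["t"]] for c in (a,b)]
    X=cv2.triangulatePoints(P[0],P[1],np.array(ua,float).reshape(2,1),np.array(ub,float).reshape(2,1))
    X=X[:3,0]/X[3,0]
    e=[np.round(proj(c,X)-u,1) for c,u in ((a,ua),(b,ub))]
    return X,e
E
python3 - <<'E'
from h import *
s=cam("side");t=cam("top")
save(s,"s1_rack.png",(160,190,330,310),4.5)
save(t,"t1_rack.png",(130,190,260,280),6)
save(s,"s1_cab.png",(160,110,280,200),6)
save(t,"t1_cab.png",(265,80,385,200),5)
E
```

```text
(no output)
```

View pics/s1_rack.png

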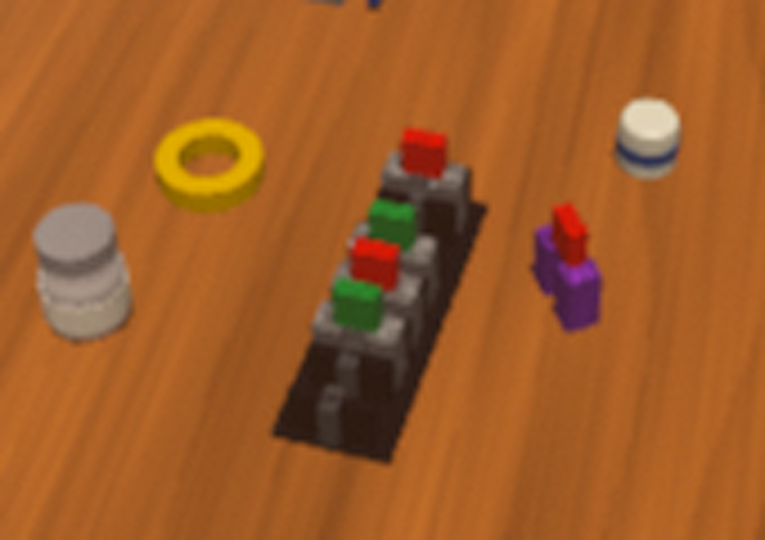

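View pics/t1_rack.png

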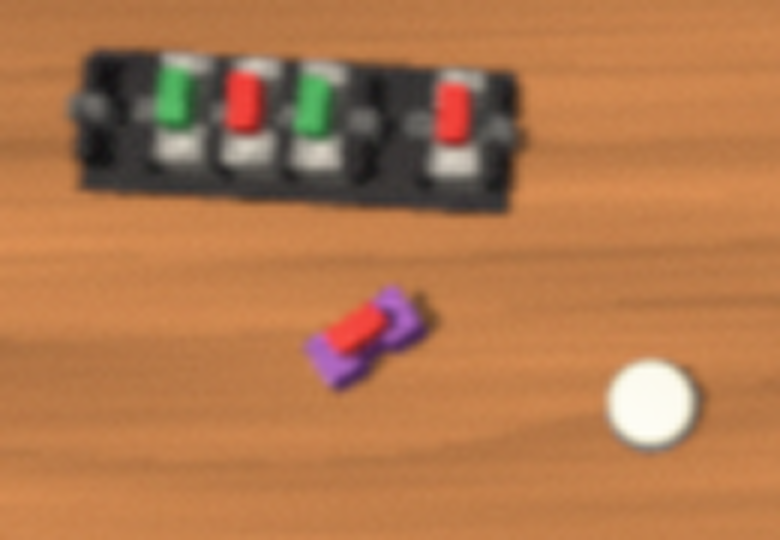

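View pics/s1_cab.png

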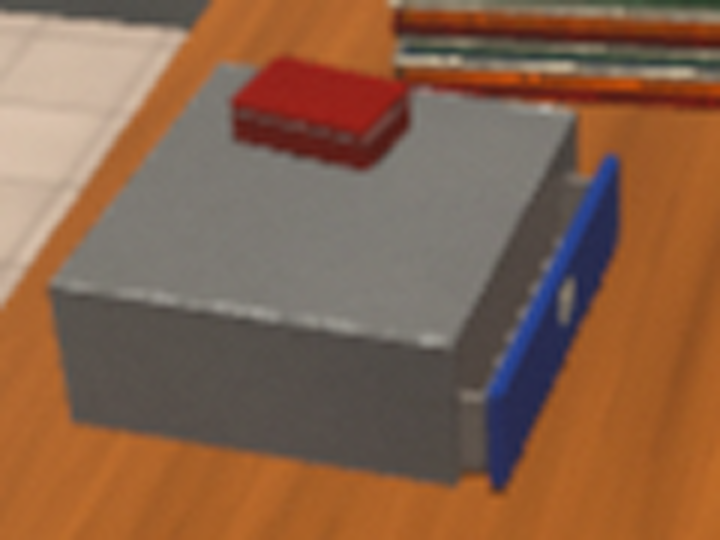

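View pics/t1_cab.png

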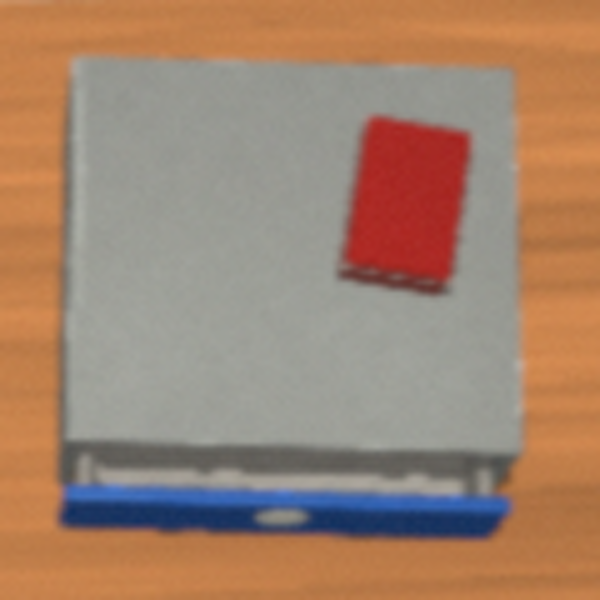

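Run:
```python
from h import *
from scipy.optimize import least_squares
s=cam("side");t=cam("top")
for c,n in((s,"s"),(t,"t")): print(n,"cam pos",np.round(-c["R"].T@c["t"],3))
def blobs(c,box,rng,amin=15):
    x0,y0,x1,y1=box
    im=cv2.resize(c["img"][y0:y1,x0:x1],None,fx=4,fy=4,interpolation=cv2.INTER_CUBIC)
    hsv=cv2.cvtColor(im,cv2.COLOR_RGB2HSV)
    m=np.zeros(hsv.shape[:2],np.uint8)
    for lo,hi in rng: m|=cv2.inRange(hsv,np.array(lo),np.array(hi))
    k,l,st,ce=cv2.connectedComponentsWithStats(m)
    return [(np.round((ce[i]+.5)/4-.5+[x0,y0],2),st[i][4]/16,np.round(st[i][:4]/4+[x0,y0,0,0],1)) for i in range(1,k) if st[i][4]/16>amin]
G=[((45,90,40),(85,255,255))];R=[((0,180,90),(6,255,255)),((173,170,90),(180,255,255))]
for n,c,b in(("s",s,(215,205,300,300)),("t",t,(135,190,225,260))):
    for nm,r in(("G",G),("R",R)):
        for x in blobs(c,b,r): print(n,nm,x[0],x[1],x[2])
```

```text
s cam pos [0.375 0.918 0.839]
t cam pos [0.281 0.004 1.389]
s G [247.07 238.84] 86.5 [242.2 234.   10.2  12. ]
s G [238.88 257.34] 104.3125 [234.2 251.8  10.8  12. ]
s R [253.72 223.48] 89.8125 [249.2 218.5  10.   11. ]
s R [286.06 241.75] 80.0625 [282.8 235.2   7.8  13.8]
s R [242.95 247.75] 92.0625 [237.8 242.8  11.   11.8]
t G [158.74 205.94] 55.125 [156.  201.5   6.8  10. ]
t G [181.8 207.4] 53.4375 [179.  203.    6.5   9.8]
t R [170.39 206.71] 39.9375 [168.2 202.8   5.2   9. ]
t R [205.33 208.85] 33.5 [203.5 204.8   4.5   9. ]
t R [189.25 244.45] 45.125 [185.2 241.2   9.2   7.8]
```

Run:
```python
from h import *
from scipy.optimize import least_squares
s=cam("side");t=cam("top")
obs={2:((238.88,257.34),(158.74,205.94)),3:((242.95,247.75),(170.39,206.71)),4:((247.07,238.84),(181.8,207.4)),6:((253.72,223.48),(205.33,208.85))}
for k,(a,b) in obs.items(): 
    X,e=tri(s,a,t,b); print(k,np.round(X,4),e)
def hullc(c,ctr,yaw,dim):
    R=np.array([[np.cos(yaw),-np.sin(yaw),0],[np.sin(yaw),np.cos(yaw),0],[0,0,1]])
    P=[proj(c,ctr+R@(np.array([i,j,k])*dim/2)) for i in(-1,1) for j in(-1,1) for k in(-1,1)]
    h=cv2.convexHull(np.array(P,np.float32)); m=cv2.moments(h)
    return np.array([m["m10"]/m["m00"],m["m01"]/m["m00"]]),m["m00"]
D=np.array([.026,.012,.028])
ys={1:-.08,2:-.048,3:-.016,4:.016,5:.048,6:.08}
def res(p,full=False):
    x,y,yaw,zc=p[:4]; r=[]
    for k,(a,b) in obs.items():
        yy=-ys[k]  # slot k counted from +y world side
        ctr=np.array([x-np.sin(yaw)*yy,y+np.cos(yaw)*yy,zc])
        for c,u in((s,a),(t,b)): r.append(hullc(c,ctr,yaw,D)[0]-u)
    return np.array(r) if full else np.ravel(r)
o=least_squares(res,[.55,.2,0,.062]); print(o.x,np.degrees(o.x[2]),"cost",o.cost); print(np.round(res(o.x,True),2))
x,y,yaw,z=o.x
for k in ys:
    print(k,np.round([x+np.sin(yaw)*ys[k],y-np.cos(yaw)*ys[k]],4))
```

```text
2 [0.5628 0.2544 0.0645] [array([-0.7, -0.2]), array([0. , 0.5])]
3 [0.5596 0.222  0.066 ] [array([-0.6, -0.2]), array([0. , 0.4])]
4 [0.5563 0.1903 0.0675] [array([-0.7, -0.2]), array([0. , 0.5])]
6 [0.5517 0.1259 0.0636] [array([-0.5, -0.1]), array([0. , 0.3])]
[ 0.55796624  0.20449967 -0.00571594  0.06261749] -0.32749921866932097 cost 10.27429868211662
[[ 1.25 -0.03]
 [ 0.78  2.14]
 [ 0.16  0.37]
 [ 0.71  1.13]
 [-1.12  0.5 ]
 [ 0.88  0.2 ]
 [-2.44 -0.54]
 [ 0.51 -1.73]]
1 [0.5584 0.2845]
2 [0.5582 0.2525]
3 [0.5581 0.2205]
4 [0.5579 0.1885]
5 [0.5577 0.1565]
6 [0.5575 0.1245]
```

```bash
cat >> h.py <<'E'
from scipy.optimize import least_squares
from scipy.spatial import ConvexHull
def hullc(c,ctr,yaw,dim):
    R=np.array([[np.cos(yaw),-np.sin(yaw),0],[np.sin(yaw),np.cos(yaw),0],[0,0,1]])
    P=np.array([proj(c,ctr+R@(np.array([i,j,k])*dim/2)) for i in(-1,1) for j in(-1,1) for k in(-1,1)])
    h=P[ConvexHull(P).vertices]; x,y=h.T; x2,y2=np.roll(x,-1),np.roll(y,-1); w=x*y2-x2*y
    return np.array([((x+x2)*w).sum(),((y+y2)*w).sum()])/(3*w.sum())
E
python3 - <<'E'
from h import *
s=cam("side");t=cam("top")
obs={2:((238.88,257.34),(158.74,205.94)),3:((242.95,247.75),(170.39,206.71)),4:((247.07,238.84),(181.8,207.4)),6:((253.72,223.48),(205.33,208.85))}
D=np.array([.026,.012,.028])
ys={1:-.08,2:-.048,3:-.016,4:.016,5:.048,6:.08}
def res(p,full=False):
    x,y,yaw,zc=p[:4]; r=[]
    for k,(a,b) in obs.items():
        yy=-ys[k]
        ctr=np.array([x-np.sin(yaw)*yy,y+np.cos(yaw)*yy,zc])
        for c,u in((s,a),(t,b)): r.append(hullc(c,ctr,yaw,D)-u)
    return np.array(r) if full else np.ravel(r)
for sel in ("both",):
    o=least_squares(res,[.55,.2,-.09,.062],diff_step=1e-4); print(np.round(o.x,4),np.degrees(o.x[2]),"cost",o.cost); print(np.round(res(o.x,True),2))
x,y,yaw,z=o.x
for k in ys: print(k,np.round([x+np.sin(yaw)*ys[k],y-np.cos(yaw)*ys[k]],4))
for k,(a,b) in obs.items():
    f=lambda p:np.ravel([hullc(c,p,yaw,D)-u for c,u in((s,a),(t,b))])
    o=least_squares(f,[x,y,.062],diff_step=1e-4); print(k,np.round(o.x,4),np.round(o.fun,2))
E
```

```text
[ 0.5579  0.2061 -0.0869  0.0651] -4.976143215868659 cost 1.399436476890103
[[-0.39 -0.53]
 [ 0.13  0.61]
 [-0.46  0.05]
 [ 0.03  0.52]
 [-0.77  0.35]
 [ 0.17  0.51]
 [-0.27 -0.42]
 [-0.24  0.42]]
1 [0.5648 0.2858]
2 [0.5621 0.2539]
3 [0.5593 0.222 ]
4 [0.5565 0.1901]
5 [0.5537 0.1582]
6 [0.551  0.1264]
2 [0.5623 0.2544 0.0642] [-0.52 -0.15  0.03  0.6 ]
3 [0.5593 0.2219 0.0657] [-0.45 -0.13  0.03  0.5 ]
4 [0.5559 0.1902 0.0672] [-0.55 -0.15  0.03  0.59]
6 [0.5514 0.1258 0.0634] [-0.38 -0.1   0.02  0.39]
```

Run:
```python
from h import *
s=cam("side");t=cam("top")
us=lambda p:np.array([160+(p[0]+.5)/6-.5,110+(p[1]+.5)/6-.5]); ut=lambda p:np.array([265+(p[0]+.5)/5-.5,80+(p[1]+.5)/5-.5])
S={"bl":(50,285),"fl":(455,348),"fr":(578,110),"br":(220,65)}
T={"bl":(75,60),"fl":(65,442),"fr":(522,455),"br":(512,70)}
for k in S:
    X,e=tri(s,us(S[k]),t,ut(T[k])); print(k,np.round(X,4),e)
X,e=tri(s,us((567,300)),t,ut((281,517))); print("spot",np.round(X,4),e)
# model fit: cabinet origin (x,y,yaw)
L={"bl":(.333,.126),"fl":(.104,.126),"fr":(.104,-.126),"br":(.333,-.126)}
def W(p,l,z):
    x,y,a=p[:3]; return np.array([x+np.cos(a)*l[0]-np.sin(a)*l[1],y+np.sin(a)*l[0]+np.cos(a)*l[1],z])
def f(p):
    r=[]
    for k in L:
        r+=[proj(s,W(p,L[k],.095))-us(S[k]),proj(t,W(p,L[k],.095))-ut(T[k])]
    r.append(proj(s,W(p,L["fl"],0))-us((458,485)));r.append(proj(s,W(p,L["bl"],0))-us((75,420)))
    return np.ravel(r)
o=least_squares(f,[.5,-.15,0]);p=o.x;print("cab",np.round(p,4),np.degrees(p[2]));print(np.round(o.fun.reshape(-1,2),1))
print("spot by model",W(p,(.104-.026,0),.045),"proj",proj(s,W(p,(.078,0),.045)),us((567,300)),proj(t,W(p,(.078,0),.045)),ut((281,517)))
```

```text
bl [ 0.8818 -0.0909  0.094 ] [array([-0.2, -0.1]), array([0. , 0.2])]
fl [ 0.6538 -0.0762  0.0959] [array([-0.6, -0.2]), array([0. , 0.5])]
fr [ 0.6401 -0.3266  0.0959] [array([-0.3, -0.1]), array([0. , 0.3])]
br [ 0.8691 -0.3403  0.0931] [array([-0.3, -0.1]), array([0. , 0.3])]
spot [ 0.6207 -0.1997  0.0469] [array([-0.5, -0.1]), array([0. , 0.4])]
cab [ 0.5428 -0.1969 -0.0547] -3.134574685696274
[[-0.5 -0.1]
 [-0.5 -0.1]
 [-0.4 -0.1]
 [ 0.2  0.7]
 [-0.1 -0.1]
 [ 0.6  0.5]
 [-0.1 -0.6]
 [ 0.5  0.2]
 [ 0.1  0.7]
 [-0.7  0.7]]
spot by model [ 0.62063716 -0.20118444  0.045     ] proj [253.70822535 159.66220642] [254.08333333 159.58333333] [321.25049245 183.56504432] [320.8 183. ]
```

apply_moves --series '[15, -15, 0, 0, 0, 1, 0, 30, -34, 0, 0, 0, 1.5, 0, 30, -34, 0, 0, 0, 1.5, 0, 30, -35, 0, 0, 0, 1.5, 0, 30, -35, 0, 0, 0, 1.5, 0]'

```text
time_s: 1.23
eef_pos: [0.2991, 0.4749, 0.2008]
tool_rot: [0.065, 0.998, 0.0, 0.0]
wrist_force: [0.1, -0.1, 0.6]
grip_width: 0.002
```

Run:
```python
from h import *
s=cam("side");t=cam("top")
X,e=tri(s,(304.06,216.3),t,(238.08,256.9));print("canister top",np.round(X,4),e)
print(env.sense()["qpos"])
```

```text
canister top [0.4201 0.0389 0.036 ] [array([-0.3, -0.1]), array([-0. ,  0.2])]
[-1.19271364  0.15044124  0.12513264  1.69147862 -0.01731334  1.30056279
  0.36772074]
```

apply_moves --series '[31, -35, 0, 0, 0, 1, 0, 31, -35, 0, 0, 0, 1, 0, 31, -37, 0, 0, 0, 1, 0, 29, -39, 0, 0, 0, 1, 0, 27, -42, 0, 0, 0, 0.4, 0]'

```text
time_s: 1.95
eef_pos: [0.448, 0.2873, 0.2008]
tool_rot: [0.027, 1.0, 0.0, 0.0]
wrist_force: [1.0, 0.2, -0.3]
grip_width: 0.002
```

apply_moves --series '[16, -46, 0, 0, 0, 0, 0, 14, -48, 0, 0, 0, 0, 0, 14, -48, 0, 0, 0, 0, 0, 14, -48, 0, 0, 0, 0, 0, 14, -48, 0, 0, 0, 0, 0]'

```text
time_s: 2.58
eef_pos: [0.5196, 0.049, 0.201]
tool_rot: [0.027, 1.0, 0.0, 0.0]
wrist_force: [0.9, 1.0, 0.1]
grip_width: -0.0
```

apply_moves --series '[11, -48, 0, 0, 0, 0, 0, 11, -48, 0, 0, 0, 0, 0, 11, -48, 0, 0, 0, 0, 0, 11, -48, 0, 0, 0, 0, 0, 10, -46, 0, 0, 0, 0, 0]'

```text
time_s: 3.2
eef_pos: [0.5738, -0.189, 0.2008]
tool_rot: [0.027, 1.0, -0.0, 0.0]
wrist_force: [0.2, 0.8, -0.1]
grip_width: -0.002
```

apply_moves --series '[0, -10, -30, 0, 0, 0, 0, 0, 0, -45, 0, 0, 0, 0, 0, 0, -45, 0, 0, 0, 0, 0, 0, -30, 0, 0, 0, 0, 0, 0, -10, 0, 0, 0, 0]'

```text
time_s: 3.82
eef_pos: [0.5723, -0.1971, 0.0389]
tool_rot: [0.027, 1.0, 0.0, -0.001]
wrist_force: [0.5, 0.0, 0.5]
grip_width: -0.004
```

Run:
```python
from h import *
s=cam("side")
save(s,"s2.png",(160,60,360,210),4)
print(env.sense()["eef_pos"],env.sense()["wrist_force"])
```

```text
[ 0.57244698 -0.19728378  0.03883929] [-0.58182629  0.03410837 -0.35917145]
```

View pics/s2.png

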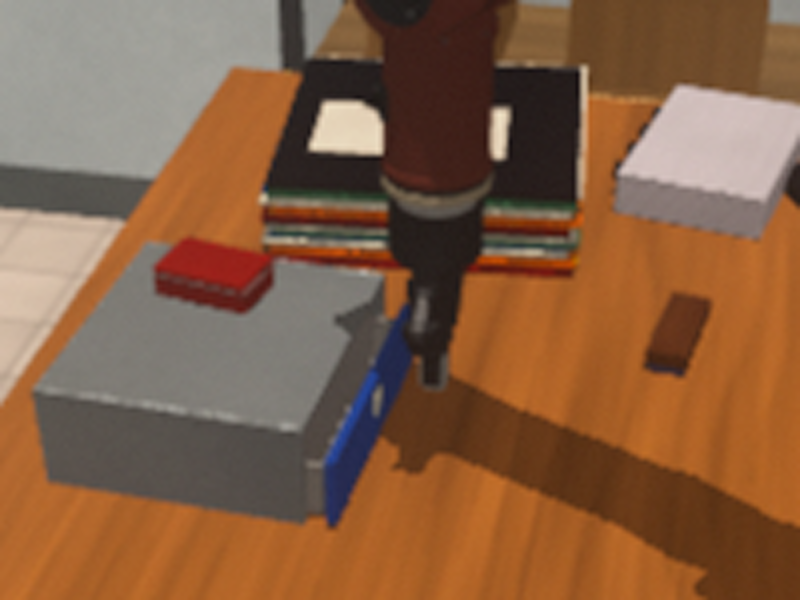

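The side crop shows the shut gripper's tips at (430,385), in front of the white spot at (375,403), with a gap left. I'll advance until I feel contact.

apply_moves --series '[12, -0.7, 0, 0, 0, 0, 0, 12, -0.7, 0, 0, 0, 0, 0, 6, -0.3, 0, 0, 0, 0, 0, 3, -0.2, 0, 0, 0, 0, 0, 0, 0, 0, 0, 0, 0, 0]'

```text
time_s: 4.5
eef_pos: [0.6063, -0.1999, 0.0407]
tool_rot: [0.027, 1.0, -0.0, -0.0]
wrist_force: [-0.1, -0.3, -0.6]
grip_width: 0.004
```

apply_moves --series '[1, 0, 0, 0, 0, 0, 0, 1, 0, 0, 0, 0, 0, 0, 1, 0, 0, 0, 0, 0, 0, 1, 0, 0, 0, 0, 0, 0, 0, 0, 0, 0, 0, 0, 0]'

```text
time_s: 5.12
eef_pos: [0.6103, -0.1997, 0.0406]
tool_rot: [0.027, 1.0, -0.0, 0.0]
wrist_force: [0.2, -0.0, 0.7]
grip_width: 0.002
```

apply_moves --series '[1, 0, 0, 0, 0, 0, 0, 1, 0, 0, 0, 0, 0, 0, 1, 0, 0, 0, 0, 0, 0, 0, 0, 0, 0, 0, 0, 0, 0, 0, 0, 0, 0, 0, 0]'

```text
time_s: 5.75
eef_pos: [0.6132, -0.1997, 0.0406]
tool_rot: [0.027, 1.0, -0.0, -0.0]
wrist_force: [0.3, -1.8, 0.1]
grip_width: -0.002
```

apply_moves --series '[1, 0, 0, 0, 0, 0, 0, 1, 0, 0, 0, 0, 0, 0, 1, 0, 0, 0, 0, 0, 0, 0, 0, 0, 0, 0, 0, 0, 0, 0, 0, 0, 0, 0, 0]'

```text
time_s: 6.38
eef_pos: [0.6162, -0.1998, 0.0406]
tool_rot: [0.027, 1.0, -0.0, -0.0]
wrist_force: [-0.5, -0.4, -0.5]
grip_width: 0.003
```

Run:
```python
from h import *
s=cam("side");t=cam("top")
save(s,"s3.png",(220,110,300,200),6)
save(t,"t3.png",(265,80,385,200),5)
print(env.sense()["eef_pos"],env.sense()["wrist_force"])
```

```text
[ 0.61617667 -0.19979646  0.04060196] [ 0.40132159  0.12224513 -0.48218825]
```

View pics/s3.png

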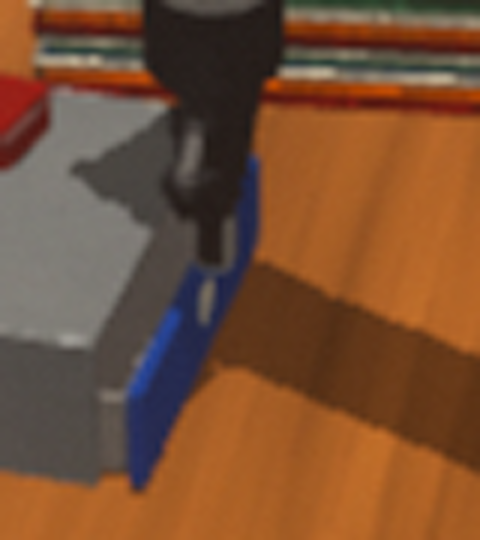

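Run:
```python
from h import *
s=cam("side");t=cam("top")
for n,X in (("tcp",(.6162,-.1998,.0406)),("spot",(.6206,-.2012,.045)),("tcp+20",(.6162,-.1998,.0606))):
    a=proj(s,X);b=proj(t,X); print(n,(a-[220,110]+.5)*6-.5,(b-[265,80]+.5)*5-.5)
```

```text
tcp [211.8916775  309.06529518] [280.21533672 529.37586972]
spot [204.81869797 300.46545486] [283.28375882 519.88800106]
tcp+20 [211.69216703 280.03202498] [285.08581749 520.64401954]
```

View pics/t3.png

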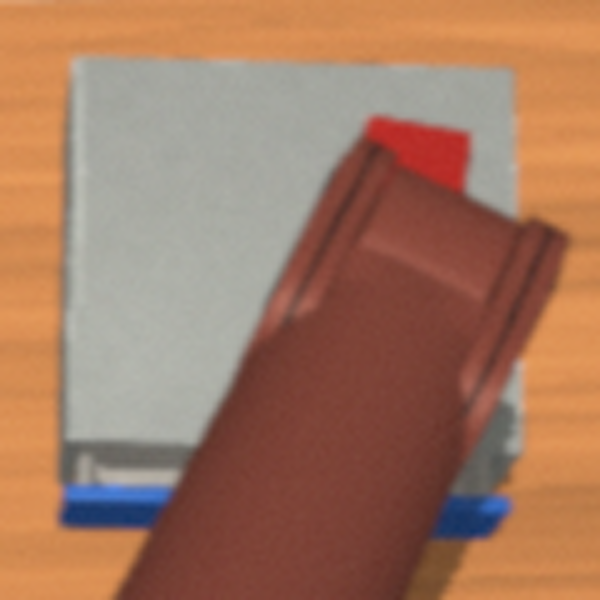

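Run:
```python
from h import *
s=cam("side")
for z in (.0388,.05,.06,.07):
    a=proj(s,(.5724,-.1973,z)); print(z,(a-[160,60]+.5)*4-.5)
save(s,"s3b.png",(225,60,305,160),6)
```

```text
0.0388 [430.75850507 415.17818998]
0.05 [430.93833968 404.37093682]
0.06 [431.10047047 394.62760371]
0.07 [431.26409815 384.79431417]
```

View pics/s3b.png

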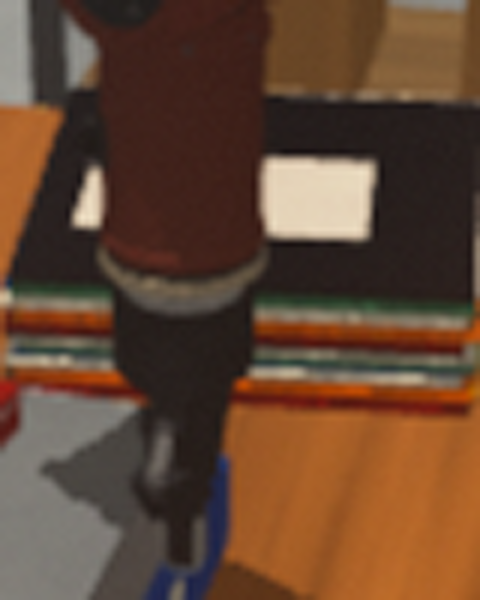

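The projected TCP at z=0.039 should be at crop row 415, but the visible finger end is near row 388. That means the tip looks about 28 mm higher than reported. I'll back off and check this in a clear spot.

apply_moves --series '[-15, 1, 0, 0, 0, 0, 0, -30, 2, 0, 0, 0, 0, 0, -30, 10, 0, 0, 0, 0, 0, -25, 25, 0, 0, 0, 0, 0, 0, 25, 0, 0, 0, 0, 0]'

```text
time_s: 7.25
eef_pos: [0.5144, -0.1365, 0.0406]
tool_rot: [0.028, 1.0, 0.0, -0.0]
wrist_force: [0.4, -0.4, 0.7]
grip_width: -0.0
```

Run:
```python
from h import *
s=cam("side");t=cam("top")
e=env.sense()["eef_pos"];print(e)
save(s,"s4.png",(225,100,335,210),5)
save(t,"t4.png",(200,150,360,300),4)
for z in (0,.02,.03,.04): 
    X=(e[0],e[1],e[2]+z);print(z,(proj(s,X)-[225,100]+.5)*5-.5,(proj(t,X)-[200,150]+.5)*4-.5)
```

```text
[ 0.51630066 -0.13363815  0.04067223]
0 [280.09157736 381.92903818] [397.88689122 284.52649763]
0.02 [281.15068729 357.23394691] [400.60576116 279.45870173]
0.03 [281.68789946 344.70785941] [401.99486338 276.86950598]
0.04 [282.23031533 332.06043807] [403.40432347 274.24236447]
```

View pics/s4.png

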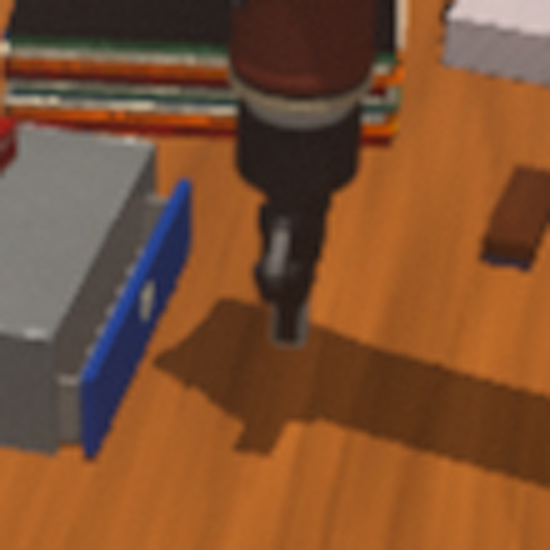

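View pics/t4.png

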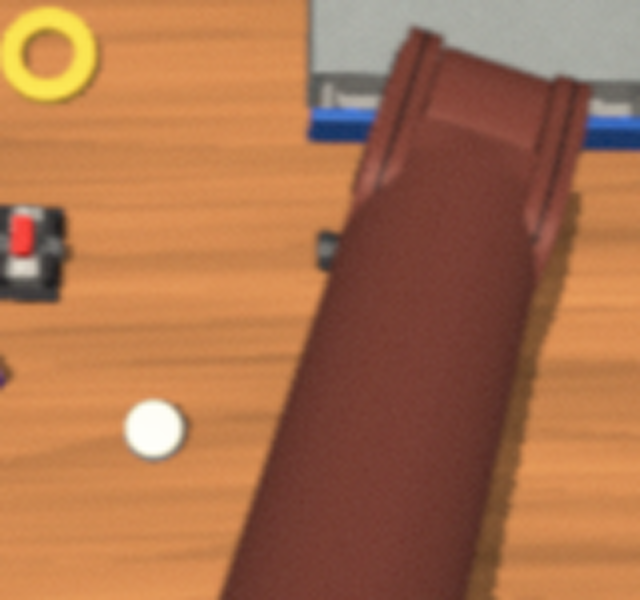

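apply_moves --series '[0, 0, -6, 0, 0, 0, 0, 0, 0, -6, 0, 0, 0, 0, 0, 0, -6, 0, 0, 0, 0, 0, 0, -6, 0, 0, 0, 0, 0, 0, 0, 0, 0, 0, 0]'

```text
time_s: 7.98
eef_pos: [0.5157, -0.137, 0.016]
tool_rot: [0.028, 1.0, -0.0, -0.001]
wrist_force: [0.6, 0.0, 0.3]
grip_width: 0.002
```

Run:
```python
from h import *
s=cam("side")
e=env.sense()["eef_pos"];print(e, env.sense()["wrist_force"])
save(s,"s5.png",(255,130,325,200),8)
for z in (0,.02,.03,.04): 
    X=(e[0],e[1],e[2]+z);print(z,(proj(s,X)-[255,130]+.5)*8-.5)
```

```text
[ 0.51599746 -0.13696253  0.01633257] [ 1.02112999 -0.57230975  0.85672996]
0 [208.4331429  413.73076037]
0.02 [210.10490579 375.14838222]
0.03 [210.95271125 355.58200041]
0.04 [211.80861798 335.8286506 ]
```

View pics/s5.png

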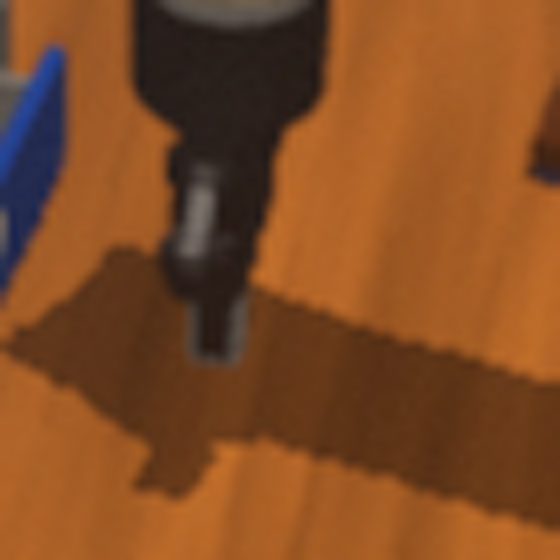

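apply_moves --series '[0, 0, -3, 0, 0, 0, 0, 0, 0, -3, 0, 0, 0, 0, 0, 0, -3, 0, 0, 0, 0, 0, 0, -3, 0, 0, 0, 0, 0, 0, 0, 0, 0, 0, 0]'

```text
time_s: 8.65
eef_pos: [0.516, -0.1367, 0.0043]
tool_rot: [0.027, 1.0, -0.0, -0.0]
wrist_force: [0.7, -1.5, 0.8]
grip_width: -0.004
```

apply_moves --series '[0, 0, -2, 0, 0, 0, 0, 0, 0, -2, 0, 0, 0, 0, 0, 0, -2, 0, 0, 0, 0, 0, 0, 0, 0, 0, 0, 0, 0, 0, 0, 0, 0, 0, 0]'

```text
time_s: 9.28
eef_pos: [0.5162, -0.1368, -0.0014]
tool_rot: [0.027, 1.0, -0.0, 0.0]
wrist_force: [1.0, -0.3, 0.0]
grip_width: 0.001
```

apply_moves --series '[0, 0, -3, 0, 0, 0, 0, 0, 0, -3, 0, 0, 0, 0, 0, 0, -3, 0, 0, 0, 0, 0, 0, -3, 0, 0, 0, 0, 0, 0, 0, 0, 0, 0, 0]'

```text
time_s: 9.9
eef_pos: [0.5159, -0.1367, -0.0137]
tool_rot: [0.027, 1.0, -0.0, -0.0]
wrist_force: [0.3, 0.9, 0.2]
grip_width: 0.001
```

Run:
```python
from h import *
s=cam("side")
e=env.sense()["eef_pos"];print(e, env.sense()["wrist_force"])
save(s,"s6.png",(255,130,325,200),8)
for z in (0,.02,.03,.04): 
    X=(e[0],e[1],e[2]+z);print(z,(proj(s,X)-[255,130]+.5)*8-.5)
```

```text
[ 0.51611131 -0.13676606 -0.01350987] [0.53904204 0.89885605 0.46038967]
0 [205.65327578 470.2268402 ]
0.02 [207.27597045 432.70539947]
0.03 [208.09873101 413.6807722 ]
0.04 [208.92924376 394.47689156]
```

View pics/s6.png

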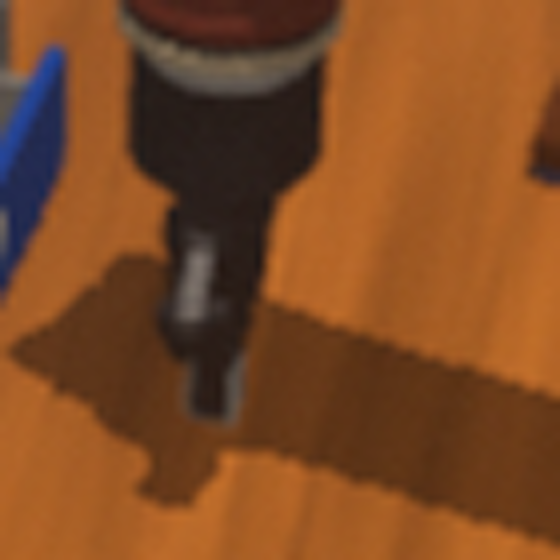

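apply_moves --series '[0, 0, -2, 0, 0, 0, 0, 0, 0, -2, 0, 0, 0, 0, 0, 0, -2, 0, 0, 0, 0, 0, 0, 0, 0, 0, 0, 0, 0, 0, 0, 0, 0, 0, 0]'

```text
time_s: 10.58
eef_pos: [0.5162, -0.1368, -0.0194]
tool_rot: [0.027, 1.0, -0.0, -0.0]
wrist_force: [0.9, 0.4, -0.3]
grip_width: -0.001
```

apply_moves --series '[0, 0, -2, 0, 0, 0, 0, 0, 0, -1, 0, 0, 0, 0, 0, 0, -1, 0, 0, 0, 0, 0, 0, 0, 0, 0, 0, 0, 0, 0, 0, 0, 0, 0, 0]'

```text
time_s: 11.2
eef_pos: [0.5162, -0.1368, -0.0234]
tool_rot: [0.027, 1.0, -0.0, -0.0]
wrist_force: [-0.1, -0.4, 1.4]
grip_width: -0.004
```

apply_moves --series '[0, 0, -1, 0, 0, 0, 0, 0, 0, -1, 0, 0, 0, 0, 0, 0, -1, 0, 0, 0, 0, 0, 0, 0, 0, 0, 0, 0, 0, 0, 0, 0, 0, 0, 0]'

```text
time_s: 11.82
eef_pos: [0.5162, -0.1368, -0.0264]
tool_rot: [0.027, 1.0, -0.0, -0.0]
wrist_force: [-0.7, 0.2, -0.6]
grip_width: -0.0
```

apply_moves --series '[0, 0, -1, 0, 0, 0, 0, 0, 0, -1, 0, 0, 0, 0, 0, 0, 0, 0, 0, 0, 0, 0, 0, 0, 0, 0, 0, 0, 0, 0, 0, 0, 0, 0, 0]'

```text
time_s: 12.45
eef_pos: [0.5162, -0.1367, -0.0284]
tool_rot: [0.027, 1.0, -0.0, 0.0]
wrist_force: [0.1, 0.6, -0.4]
grip_width: -0.001
```

Run:
```python
from h import *
s=cam("side")
e=env.sense()["eef_pos"];print(e, env.sense()["wrist_force"])
save(s,"s7.png",(255,130,325,200),8)
for z in (0,.02,.03,.04): 
    X=(e[0],e[1],e[2]+z);print(z,(proj(s,X)-[255,130]+.5)*8-.5)
```

```text
[ 0.51624247 -0.13673649 -0.0283707 ] [-0.39150884  0.06303064 -0.20462086]
0 [204.14890181 497.66447087]
0.02 [205.74647664 460.65575983]
0.03 [206.55642285 441.89290454]
0.04 [207.37394747 422.95449114]
```

View pics/s7.png

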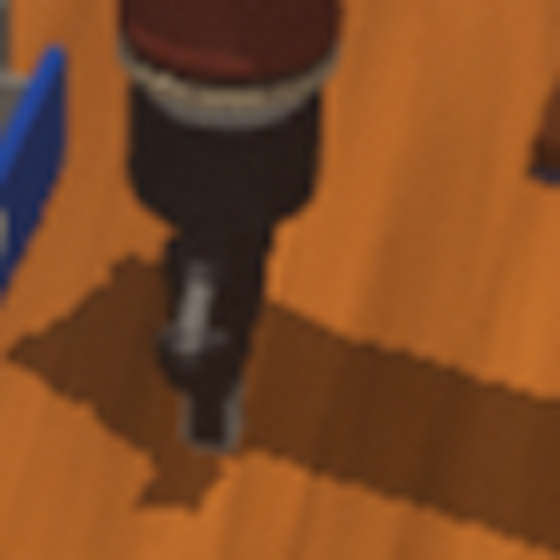

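apply_moves --series '[0, 0, -1, 0, 0, 0, 0, 0, 0, -1, 0, 0, 0, 0, 0, 0, -1, 0, 0, 0, 0, 0, 0, 0, 0, 0, 0, 0, 0, 0, 0, 0, 0, 0, 0]'

```text
time_s: 13.12
eef_pos: [0.5162, -0.1367, -0.0306]
tool_rot: [0.028, 1.0, 0.0, -0.0]
wrist_force: [-5.7, 1.1, 14.4]
grip_width: -0.003
```

apply_moves --series '[0, 0, 2, 0, 0, 0, 0, 0, 0, 0, 0, 0, 0, 0, 0, 0, 0, 0, 0, 0, 0, 0, 0, 0, 0, 0, 0, 0, 0, 0, 0, 0, 0, 0, 0]'

```text
time_s: 13.75
eef_pos: [0.5161, -0.1367, -0.0295]
tool_rot: [0.027, 1.0, -0.0, -0.0]
wrist_force: [0.8, -0.3, 0.4]
grip_width: -0.001
```

Run:
```python
from h import *
s=cam("side");t=cam("top")
q=env.sense();print(q["eef_pos"],q["wrist_force"],np.round(q["qpos"],3))
save(s,"s8.png",(270,160,310,200),14)
u=lambda p,o,k:np.array([o[0]+(p[0]+.5)/k-.5,o[1]+(p[1]+.5)/k-.5])
save(t,"t8.png",(240,150,380,290),5)
print(onplane(s,(281.4,186.1),0.001))
print((proj(s,(q["eef_pos"][0],q["eef_pos"][1]+.0145,.001))-[270,160]+.5)*14-.5)
```

```text
[ 0.51618611 -0.13675985 -0.02944188] [ 0.0021177   0.01570147 -0.58918913] [-0.353  0.399  0.621  1.999 -0.309  0.837  1.957]
[ 0.51192259 -0.13131266  0.001     ]
[142.2153832  392.99711857]
```

View pics/s8.png

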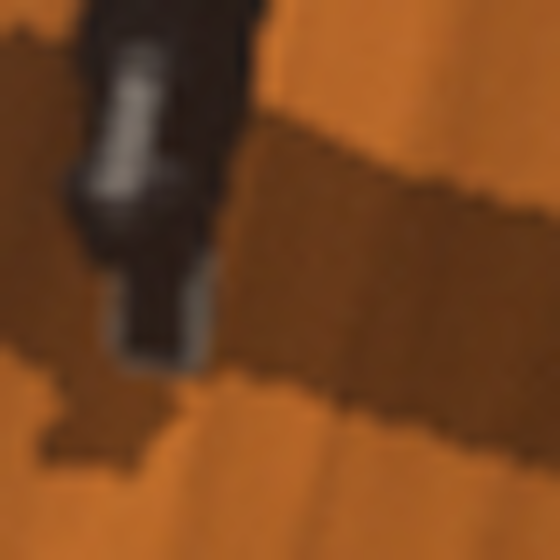

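View pics/t8.png

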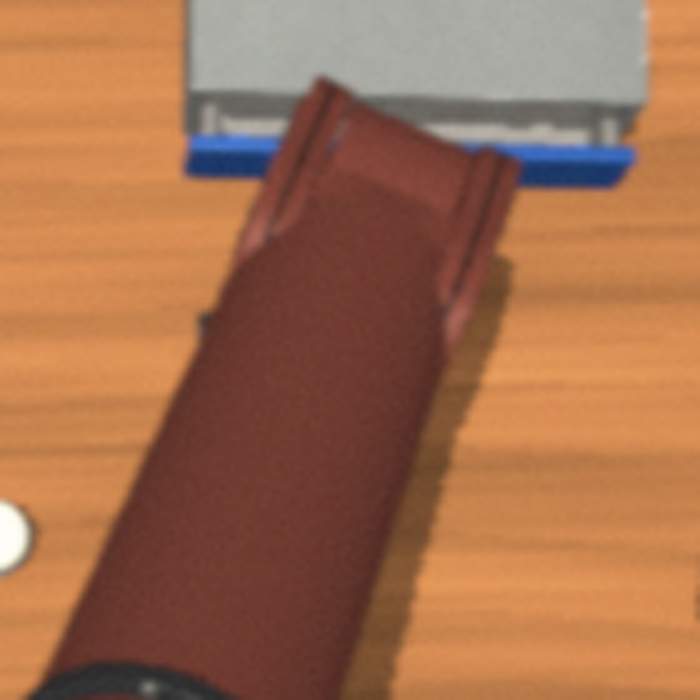

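Contact with the table came at a reported z of about -0.030, so the real finger end is 30 mm short of the reported TCP. The side picture agrees. From here on I'll use tip z = reported z + 30 mm, and go back to press with the tip at about 40 mm.

apply_moves --series '[0, 0, 40, 0, 0, 0, 0, 18, -30, 0, 0, 0, 0, 0, 24, -33, 0, 0, 0, 0, 0, 20, 0, 0, 0, 0, 0, 0, 18, -1, 0, 0, 0, 0, 0]'

```text
time_s: 14.48
eef_pos: [0.5968, -0.2012, 0.0104]
tool_rot: [0.028, 1.0, -0.0, -0.0]
wrist_force: [0.2, 1.1, 0.7]
grip_width: -0.002
```

apply_moves --series '[3, 0, 0, 0, 0, 0, 0, 3, 0, 0, 0, 0, 0, 0, 2, 0, 0, 0, 0, 0, 0, 0, 0, 0, 0, 0, 0, 0, 0, 0, 0, 0, 0, 0, 0]'

```text
time_s: 15.1
eef_pos: [0.604, -0.2007, 0.0107]
tool_rot: [0.027, 1.0, 0.0, 0.0]
wrist_force: [0.2, 0.7, 0.8]
grip_width: 0.001
```

apply_moves --series '[2, 0, 0, 0, 0, 0, 0, 2, 0, 0, 0, 0, 0, 0, 2, 0, 0, 0, 0, 0, 0, 0, 0, 0, 0, 0, 0, 0, 0, 0, 0, 0, 0, 0, 0]'

```text
time_s: 15.72
eef_pos: [0.6102, -0.2008, 0.0106]
tool_rot: [0.027, 1.0, -0.0, -0.0]
wrist_force: [0.2, 0.3, -0.0]
grip_width: -0.002
```

apply_moves --series '[1, 0, 0, 0, 0, 0, 0, 1, 0, 0, 0, 0, 0, 0, 1, 0, 0, 0, 0, 0, 0, 0, 0, 0, 0, 0, 0, 0, 0, 0, 0, 0, 0, 0, 0]'

```text
time_s: 16.35
eef_pos: [0.6125, -0.2008, 0.0105]
tool_rot: [0.028, 1.0, 0.0, -0.001]
wrist_force: [-4.4, 1.0, 4.3]
grip_width: 0.002
```

apply_moves --series '[3, -0.2, 0, 0, 0, 0, 0, 3, -0.2, 0, 0, 0, 0, 0, 3, -0.2, 0, 0, 0, 0, 0, 3, -0.1, 0, 0, 0, 0, 0, 0, 0, 0, 0, 0, 0, 0]'

```text
time_s: 16.98
eef_pos: [0.6246, -0.2016, 0.0105]
tool_rot: [0.028, 1.0, 0.0, -0.001]
wrist_force: [-4.2, 0.3, 4.4]
grip_width: -0.001
```

apply_moves --series '[1, 0, 0, 0, 0, 0, 0, 0.5, 0, 0, 0, 0, 0, 0, 0, 0, 0, 0, 0, 0, 0, 0, 0, 0, 0, 0, 0, 0, 0, 0, 0, 0, 0, 0, 0]'

```text
time_s: 17.6
eef_pos: [0.6257, -0.2017, 0.0105]
tool_rot: [0.028, 1.0, 0.0, -0.001]
wrist_force: [-5.0, 0.8, 4.0]
grip_width: 0.001
```

Run:
```python
from h import *
s=cam("side")
q=env.sense();print(q["eef_pos"],q["wrist_force"])
save(s,"s9.png",(220,110,300,200),6)
```

```text
[ 0.62574133 -0.2016218   0.01047261] [-5.27071768  1.16356751  3.83771032]
```

View pics/s9.png

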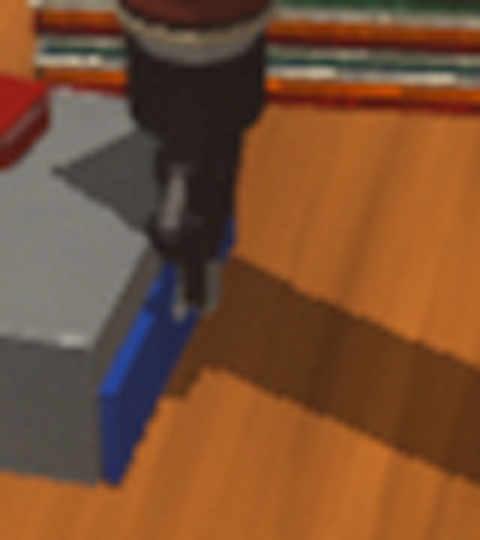

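apply_moves --series '[0.8, 0, 0, 0, 0, 0, 0, 0, 0, 0, 0, 0, 0, 0, 0, 0, 0, 0, 0, 0, 0, 0, 0, 0, 0, 0, 0, 0, 0, 0, 0, 0, 0, 0, 0]'

```text
time_s: 18.27
eef_pos: [0.6265, -0.2017, 0.0105]
tool_rot: [0.028, 1.0, 0.0, -0.001]
wrist_force: [-4.7, 0.7, 3.8]
grip_width: -0.002
```

apply_moves --series '[-20, 1, 0, 0, 0, 0, 0, -30, 2, 0, 0, 0, 0, 0, -35, 2, 0, 0, 0, 0, 0, -35, 2, 0, 0, 0, 0, 0, -30, 1, 0, 0, 0, 0, 0]'

```text
time_s: 18.9
eef_pos: [0.4768, -0.1934, 0.0107]
tool_rot: [0.027, 1.0, 0.0, 0.0]
wrist_force: [-0.1, -0.8, -0.1]
grip_width: 0.001
```

Run:
```python
from h import *
s=cam("side");t=cam("top")
q=env.sense();print(q["eef_pos"],q["wrist_force"])
save(s,"s10.png",(160,90,320,210),5)
save(t,"t10.png",(230,80,390,280),3)
```

```text
[ 0.4749612  -0.19348378  0.01044973] [-0.2372018   0.22105802 -1.01948234]
```

View pics/s10.png

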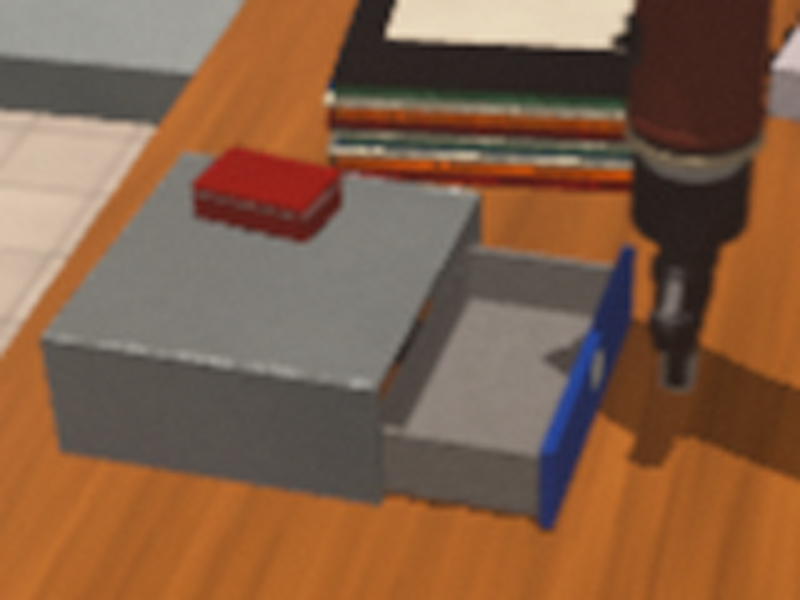

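View pics/t10.png

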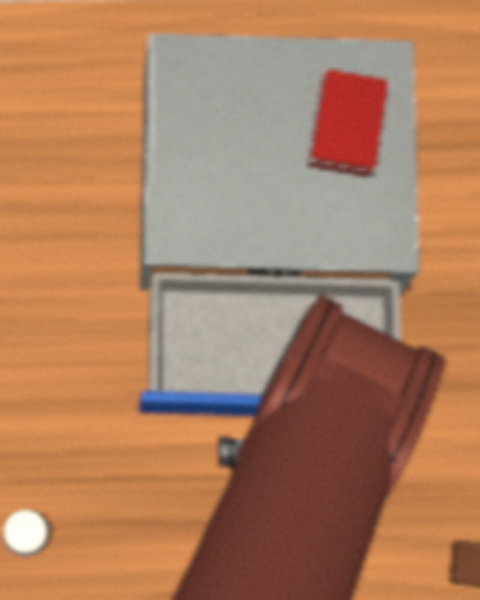

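The pictures show the drawer fully open and empty: its panel is at side crop (590,385), and the drawer box is in front of the carcass in the top view. Next I'll go to the rack, turning the jaws along the rack's x.

apply_moves --series '[0, 10, 40, 0, 0, -9.2, 0.6, 5, 30, 40, 0, 0, -9.2, 0.6, 8, 42, 30, 0, 0, -9.2, 0.6, 9.7, 43, 0, 0, 0, -9.2, 0.6, 9.7, 43, 0, 0, 0, -9.2, 0.6]'

```text
time_s: 19.62
eef_pos: [0.5114, -0.025, 0.1205]
tool_rot: [0.415, 0.91, 0.001, 0.001]
wrist_force: [-0.3, 1.0, -0.4]
grip_width: 0.599
```

apply_moves --series '[9.7, 43, 0, 0, 0, -9.2, 0.6, 9.7, 43, 0, 0, 0, -9.2, 0.6, 9.7, 43, 0, 0, 0, -9.2, 0.6, 9.7, 43, 0, 0, 0, -9.2, 0.6, 9.7, 43, 0, 0, 0, -9.2, 0.6]'

```text
time_s: 20.25
eef_pos: [0.5593, 0.1903, 0.1198]
tool_rot: [0.738, 0.675, 0.001, 0.0]
wrist_force: [0.6, 0.1, -0.2]
grip_width: 0.599
```

Run:
```python
from h import *
from scipy.spatial.transform import Rotation as Ro
s=cam("side");t=cam("top")
q=env.sense();print(q["eef_pos"],np.round(q["qpos"],3)); R=Ro.from_quat(q["tool_rot"]).as_matrix(); print(np.degrees(np.arctan2(R[1,1],R[0,1])),R[:,2])
save(s,"s11.png",(190,170,310,290),5)
save(t,"t11.png",(130,150,290,290),4)
```

```text
[0.55875611 0.19505929 0.11907593] [-0.983  0.318  0.695  1.744 -0.222  1.157 -0.303]
-4.591484632684646 [ 0.0010246   0.00142065 -0.99999847]
```

View pics/s11.png

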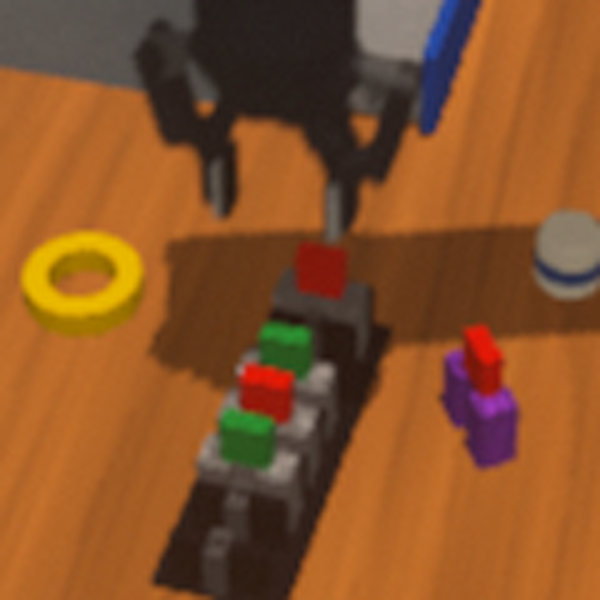

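View pics/t11.png

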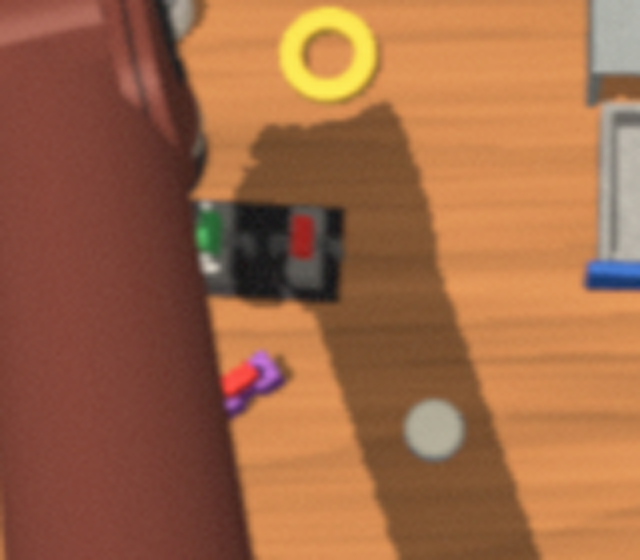

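Run:
```python
from h import *
s=cam("side")
q=env.sense();print(q["eef_pos"])
for z in(.145,.15,.155,.16):
    a=onplane(s,(233.6,212.0),z);b=onplane(s,(256.6,216.5),z);print(z,np.round(a,4),np.round(b,4),np.round((a+b)/2,4),np.linalg.norm(a-b))
```

```text
[0.55871304 0.19167853 0.11912666]
0.145 [0.5909 0.1783 0.145 ] [0.5301 0.1831 0.145 ] [0.5605 0.1807 0.145 ] 0.061018856432659356
0.15 [0.5893 0.1836 0.15  ] [0.5289 0.1884 0.15  ] [0.5591 0.186  0.15  ] 0.06057892682551069
0.155 [0.5878 0.189  0.155 ] [0.5278 0.1937 0.155 ] [0.5578 0.1913 0.155 ] 0.060138997218361925
0.16 [0.5862 0.1943 0.16  ] [0.5267 0.199  0.16  ] [0.5565 0.1966 0.16  ] 0.05969906761121338
```

apply_moves --series '[-2.5, 0, 0, 0, 0, 0, 0.6, 0, 0, 0, 0, 0, 0, 0.6, 0, 0, 0, 0, 0, 0, 0.6, 0, 0, -20, 0, 0, 0, 0.6, 0, 0, 0, 0, 0, 0, 0.6]'

```text
time_s: 21.02
eef_pos: [0.5543, 0.1874, 0.0974]
tool_rot: [0.736, 0.677, -0.002, -0.0]
wrist_force: [-0.3, -0.7, -0.7]
grip_width: 0.602
```

apply_moves --series '[0, 0, 0, 0, 0, 0, 0.6, 0, 0, 0, 0, 0, 0, 0.6, 0, 0, 0, 0, 0, 0, 0.6, 0, 0, 0, 0, 0, 0, 0.6, 0, 0, 0, 0, 0, 0, 0.6]'

```text
time_s: 21.65
eef_pos: [0.5557, 0.188, 0.0995]
tool_rot: [0.736, 0.677, 0.0, -0.0]
wrist_force: [-0.3, -0.3, -0.2]
grip_width: 0.601
```

apply_moves --series '[0.5, 2, -20, 0, 0, 0, 0.6, 0, 0, -30, 0, 0, 0, 0.6, 0, 0, -20, 0, 0, 0, 0.6, 0, 0, -7, 0, 0, 0, 0.6, 0, 0, 0, 0, 0, 0, 0.6]'

```text
time_s: 22.28
eef_pos: [0.5562, 0.1898, 0.0222]
tool_rot: [0.736, 0.677, -0.0, 0.0]
wrist_force: [-0.1, -0.1, -0.4]
grip_width: 0.598
```

Run:
```python
from h import *
s=cam("side")
q=env.sense();print(q["eef_pos"],q["wrist_force"])
save(s,"s12.png",(190,190,310,290),6)
```

```text
[0.55662471 0.1899395  0.02283809] [ 0.53156345 -1.31588993  0.17269626]
```

View pics/s12.png

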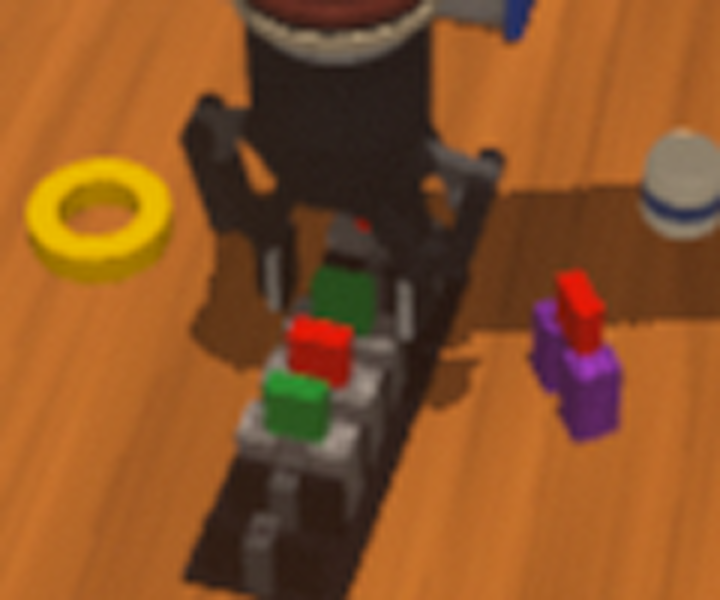

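The side crop shows the open jaws straddling slot 4's green tab, which is at (345,300). The finger tips are at (275,305) and (408,338), so the tab is centred. Closing now.

apply_moves --series '[0, 0, 0, 0, 0, 0, 0.3, 0, 0, 0, 0, 0, 0, 0.2, 0, 0, 0, 0, 0, 0, 0, 0, 0, 0, 0, 0, 0, 0, 0, 0, 0, 0, 0, 0, 0]'

```text
time_s: 22.95
eef_pos: [0.5569, 0.1903, 0.0234]
tool_rot: [0.736, 0.677, 0.001, 0.0]
wrist_force: [0.3, -0.6, 6.7]
grip_width: 0.293
```

apply_moves --series '[0, 0, 4, 0, 0, 0, 0, 0, 0, 10, 0, 0, 0, 0, 0, 0, 15, 0, 0, 0, 0, 0, 0, 15, 0, 0, 0, 0, 0, 0, 15, 0, 0, 0, 0]'

```text
time_s: 23.58
eef_pos: [0.5563, 0.19, 0.0828]
tool_rot: [0.736, 0.677, 0.0, -0.0]
wrist_force: [-0.0, -0.1, -1.1]
grip_width: 0.286
```

Run:
```python
from h import *
s=cam("side")
q=env.sense();print(q["eef_pos"],q["wrist_force"],q["grip_width"])
save(s,"s13.png",(190,170,310,290),6)
```

```text
[0.5574482  0.19033812 0.084725  ] [ 2.61672126  0.33873941 -0.4307446 ] 0.29093085879804415
```

View pics/s13.png

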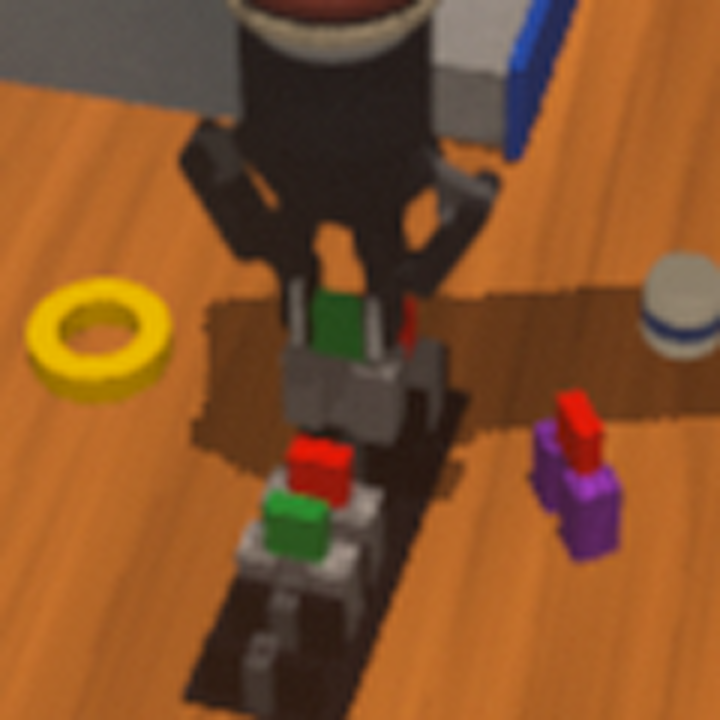

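The picture shows the cartridge hanging upright from the closed jaws, at (345,385), clear of the rack. I'll carry it to the drawer.

apply_moves --series '[0, 0, 36, 0, 0, 0.4, 0, 2, -30, 0, 0, 0, 0.4, 0, 3, -43, 0, 0, 0, 0.4, 0, 3, -43, 0, 0, 0, 0.4, 0, 3, -43, 0, 0, 0, 0, 0]'

```text
time_s: 24.25
eef_pos: [0.5672, 0.0297, 0.1178]
tool_rot: [0.726, 0.687, 0.0, -0.0]
wrist_force: [0.7, -0.2, -0.7]
grip_width: 0.288
```

apply_moves --series '[3, -43, 0, 0, 0, 0, 0, 3, -43, 0, 0, 0, 0, 0, 3, -42, 0, 0, 0, 0, 0, 1.4, -35, 0, 0, 0, 0, 0, 0, -20, 0, 0, 0, 0, 0]'

```text
time_s: 24.88
eef_pos: [0.5773, -0.1544, 0.1178]
tool_rot: [0.727, 0.686, -0.0, 0.0]
wrist_force: [0.1, 0.4, -1.0]
grip_width: 0.292
```

apply_moves --series '[0, -6, 0, 0, 0, 0, 0, 0, 0, 0, 0, 0, 0, 0, 0, 0, 0, 0, 0, 0, 0, 0, 0, 0, 0, 0, 0, 0, 0, 0, 0, 0, 0, 0, 0]'

```text
time_s: 25.5
eef_pos: [0.5777, -0.1575, 0.1174]
tool_rot: [0.726, 0.687, 0.0, -0.0]
wrist_force: [0.3, -0.3, -0.5]
grip_width: 0.286
```

Run:
```python
from h import *
from scipy.spatial.transform import Rotation as Ro
s=cam("side");t=cam("top")
q=env.sense();print(q["eef_pos"],q["wrist_force"],q["grip_width"]); R=Ro.from_quat(q["tool_rot"]).as_matrix(); print(np.degrees(np.arctan2(R[1,1],R[0,1])),R[:,2])
save(s,"s14.png",(180,70,340,200),5)
save(t,"t14.png",(230,80,390,280),3)
print("spot",onplane(s,(279.0,163.2),.045))
```

```text
[ 0.57763145 -0.15773948  0.11744323] [ 0.92320996 -0.96308085 -1.78663846] 0.29077795101239284
-3.1556797626593722 [-9.07797437e-07  1.27878154e-04 -9.99999992e-01]
spot [ 0.53233743 -0.19786266  0.045     ]
```

View pics/s14.png

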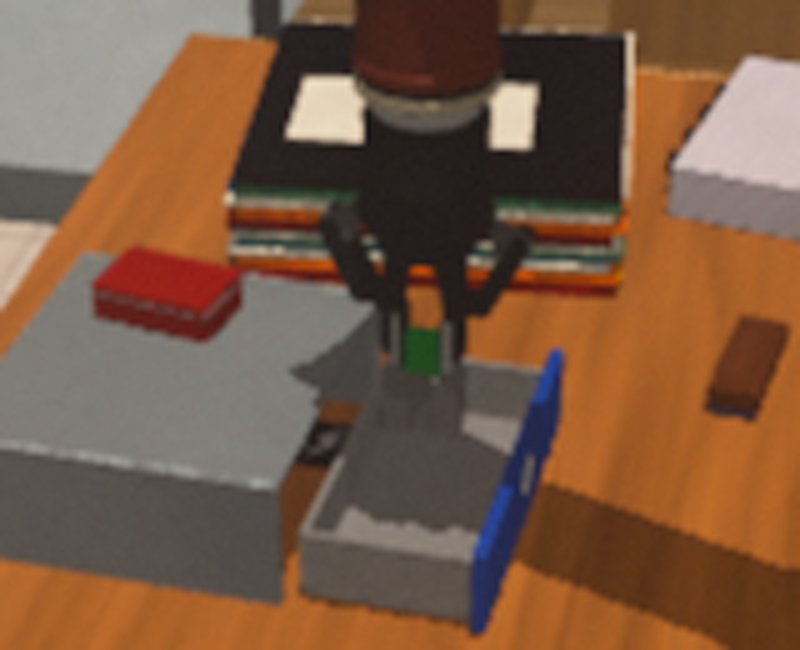

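View pics/t14.png

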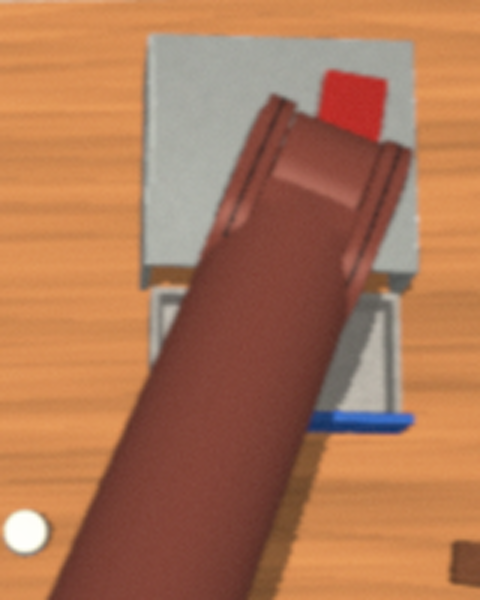

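Run:
```python
from h import *
s=cam("side")
print("spot",onplane(s,(285.2,164.6),.045))
a=np.radians(-3.13)
W=lambda l,z:np.array([.5428+np.cos(a)*l[0]-np.sin(a)*l[1],-.1969+np.sin(a)*l[0]+np.cos(a)*l[1],z])
print("model spot",W((-.032,0),.045),(proj(s,W((-.032,0),.045))-[180,70]+.5)*5-.5)
# inner corners top of wall z=.055 : cab x -.022..088, y +-.11
for l in((.088,.11),(-.022,.11),(.088,-.11),(-.022,-.11)): print(l,(proj(s,W(l,.055))-[180,70]+.5)*5-.5)
for l in((.033,.04),(.033,.08),(.033,-.04)): print(l,W(l,0))
```

```text
spot [ 0.51053849 -0.19399274  0.045     ]
model spot [ 0.51084774 -0.19515275  0.045     ] [527.80501004 473.96860309]
(0.088, 0.11) [310.33171007 529.83416536]
(-0.022, 0.11) [477.35168818 556.42438224]
(0.088, -0.11) [396.95738788 352.99667794]
(-0.022, -0.11) [546.16220542 373.90850994]
(0.033, 0.04) [ 0.57793484 -0.15876153  0.        ]
(0.033, 0.08) [ 0.5801189 -0.1188212  0.       ]
(0.033, -0.04) [ 0.57356671 -0.23864218  0.        ]
```

apply_moves --series '[0, -1, -25, 0, 0, 0, 0, 0, 0, -30, 0, 0, 0, 0, 0, 0, -20, 0, 0, 0, 0, 0, 0, -8, 0, 0, 0, 0, 0, 0, 0, 0, 0, 0, 0]'

```text
time_s: 26.28
eef_pos: [0.5776, -0.1592, 0.0345]
tool_rot: [0.727, 0.687, -0.0, -0.0]
wrist_force: [0.1, -0.2, -1.2]
grip_width: 0.286
```

apply_moves --series '[0, 0, -2, 0, 0, 0, 0, 0, 0, -1.5, 0, 0, 0, 0, 0, 0, -1, 0, 0, 0, 0, 0, 0, 0, 0, 0, 0, 0, 0, 0, 0, 0, 0, 0, 0]'

```text
time_s: 26.9
eef_pos: [0.5777, -0.159, 0.03]
tool_rot: [0.726, 0.687, 0.0, 0.0]
wrist_force: [-0.5, -1.3, -1.6]
grip_width: 0.29
```

apply_moves --series '[0, 0, -1, 0, 0, 0, 0, 0, 0, 0, 0, 0, 0, 0, 0, 0, -0.5, 0, 0, 0, 0, 0, 0, 0, 0, 0, 0, 0, 0, 0, 0, 0, 0, 0, 0]'

```text
time_s: 27.52
eef_pos: [0.578, -0.1592, 0.0292]
tool_rot: [0.726, 0.687, 0.0, 0.0]
wrist_force: [-0.9, 1.1, 9.0]
grip_width: 0.291
```

apply_moves --series '[0, 0, 0.5, 0, 0, 0, 0.35, 0, 0, 0, 0, 0, 0, 0.45, 0, 0, 0, 0, 0, 0, 0.5, 0, 0, 0, 0, 0, 0, 0.5, 0, 0, 10, 0, 0, 0, 0.5]'

```text
time_s: 28.15
eef_pos: [0.577, -0.1589, 0.0387]
tool_rot: [0.726, 0.687, -0.001, -0.001]
wrist_force: [-0.6, -0.4, 0.3]
grip_width: 0.5
```

apply_moves --series '[0, 0, 20, 0, 0, 0, 0.5, 0, 0, 30, 0, 0, 0, 0.5, 0, 0, 30, 0, 0, 0, 0.6, -2, 10, 0, 0, 0, 0, 0.6, -2, 30, 0, 0, 0, 0, 0.6]'

```text
time_s: 28.78
eef_pos: [0.5735, -0.1201, 0.12]
tool_rot: [0.727, 0.686, 0.0, 0.001]
wrist_force: [-0.1, -0.5, -0.5]
grip_width: 0.601
```

Run:
```python
from h import *
s=cam("side");t=cam("top")
q=env.sense();print(q["eef_pos"],q["wrist_force"],q["grip_width"])
save(s,"s15.png",(180,70,340,200),5)
```

```text
[ 0.57375265 -0.11485613  0.11896126] [ 0.23035288  0.6630987  -0.21213835] 0.5969833677350107
```

View pics/s15.png

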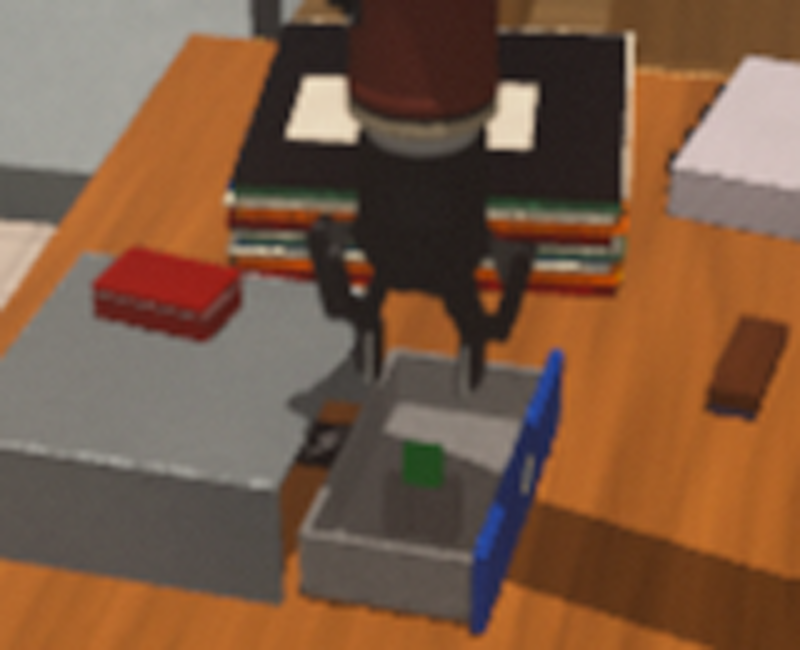

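The first cartridge is standing upright on the drawer floor, its green tab at (422,465), and the drawer is fully open. Next is slot 2.

apply_moves --series '[-1, 36, 0, 0, 0, -0.6, 0.6, -1.3, 43, 0, 0, 0, -0.6, 0.6, -1.3, 43, 0, 0, 0, -0.6, 0.6, -1.3, 43, 0, 0, 0, 0, 0.6, -1.3, 43, 0, 0, 0, 0, 0.6]'

```text
time_s: 29.5
eef_pos: [0.5671, 0.0902, 0.1192]
tool_rot: [0.737, 0.676, 0.0, -0.0]
wrist_force: [0.2, 0.2, 0.6]
grip_width: 0.605
```

apply_moves --series '[-1.3, 43, 0, 0, 0, 0, 0.6, -1.3, 43, 0, 0, 0, 0, 0.6, -1.3, 43, 0, 0, 0, 0, 0.6, -1.4, 30, 0, 0, 0, 0, 0.6, 0, 6, 0, 0, 0, 0, 0.6]'

```text
time_s: 30.12
eef_pos: [0.5613, 0.2563, 0.1187]
tool_rot: [0.736, 0.677, -0.0, -0.0]
wrist_force: [-0.7, -1.0, 0.9]
grip_width: 0.602
```

apply_moves --series '[0, 0, -20, 0, 0, 0, 0.6, 0, 0, 0, 0, 0, 0, 0.6, 0, 0, 0, 0, 0, 0, 0.6, 0, 0, 0, 0, 0, 0, 0.6, 0, 0, 0, 0, 0, 0, 0.6]'

```text
time_s: 30.75
eef_pos: [0.5624, 0.2538, 0.0993]
tool_rot: [0.737, 0.676, 0.0, 0.0]
wrist_force: [-0.1, -0.4, 0.4]
grip_width: 0.601
```

Run:
```python
from h import *
from scipy.spatial.transform import Rotation as Ro
s=cam("side");t=cam("top")
q=env.sense();print(q["eef_pos"],q["wrist_force"],q["grip_width"]); R=Ro.from_quat(q["tool_rot"]).as_matrix(); print(np.degrees(np.arctan2(R[1,1],R[0,1])))
save(s,"s16.png",(190,170,310,290),6)
```

```text
[0.56223024 0.25397062 0.09917708] [ 0.48474517 -0.20716144  0.55144544] 0.6008130024793112
-4.983680342193041
```

View pics/s16.png

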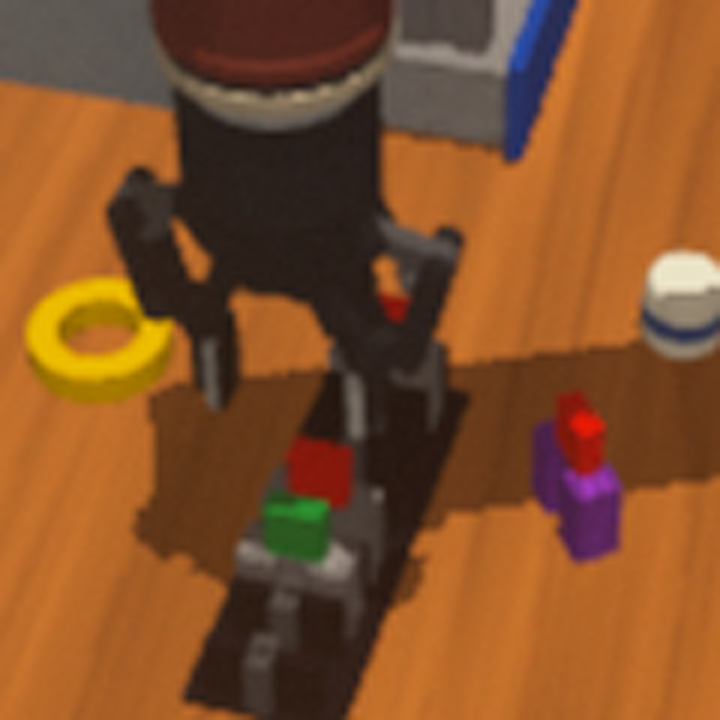

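apply_moves --series '[0, 0, -20, 0, 0, 0, 0.6, 0, 0, -30, 0, 0, 0, 0.6, 0, 0, -19, 0, 0, 0, 0.6, 0, 0, -6, 0, 0, 0, 0.6, 0, 0, 0, 0, 0, 0, 0.6]'

```text
time_s: 31.48
eef_pos: [0.5622, 0.2538, 0.0238]
tool_rot: [0.737, 0.676, -0.0, 0.0]
wrist_force: [-0.2, -0.3, 0.7]
grip_width: 0.596
```

Run:
```python
from h import *
s=cam("side")
q=env.sense();print(q["eef_pos"],q["wrist_force"],q["grip_width"])
save(s,"s17.png",(190,190,310,310),6)
```

```text
[0.56256561 0.25402496 0.02444571] [-0.38601586  0.19232155  0.01038434] 0.6017853884753355
```

View pics/s17.png

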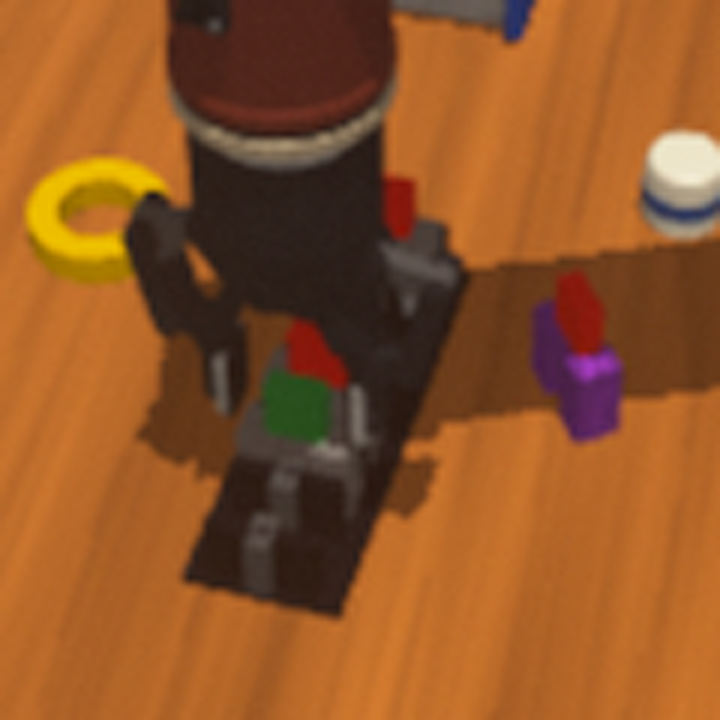

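The jaws straddle slot 2's green tab, which is at (297,405), with the tips at (225,410) and (358,442). Closing.

apply_moves --series '[0, 0, 0, 0, 0, 0, 0.3, 0, 0, 0, 0, 0, 0, 0.2, 0, 0, 0, 0, 0, 0, 0, 0, 0, 0, 0, 0, 0, 0, 0, 0, 0, 0, 0, 0, 0]'

```text
time_s: 32.15
eef_pos: [0.5628, 0.2543, 0.0249]
tool_rot: [0.737, 0.676, 0.001, 0.0]
wrist_force: [-0.3, -0.5, 7.2]
grip_width: 0.287
```

apply_moves --series '[0, 0, 4, 0, 0, 0, 0, 0, 0, 10, 0, 0, 0, 0, 0, 0, 15, 0, 0, 0, 0, 0, 0, 15, 0, 0, 0, 0, 0, 0, 15, 0, 0, 0, 0]'

```text
time_s: 32.78
eef_pos: [0.5623, 0.2541, 0.0843]
tool_rot: [0.737, 0.676, 0.0, -0.0]
wrist_force: [0.6, -0.2, -0.6]
grip_width: 0.286
```

Run:
```python
from h import *
s=cam("side")
q=env.sense();print(q["eef_pos"],q["wrist_force"],q["grip_width"])
save(s,"s18.png",(190,170,310,310),5)
```

```text
[0.56334795 0.2544252  0.08633012] [1.61546408 1.38997959 0.4615501 ] 0.28734350857717794
```

View pics/s18.png

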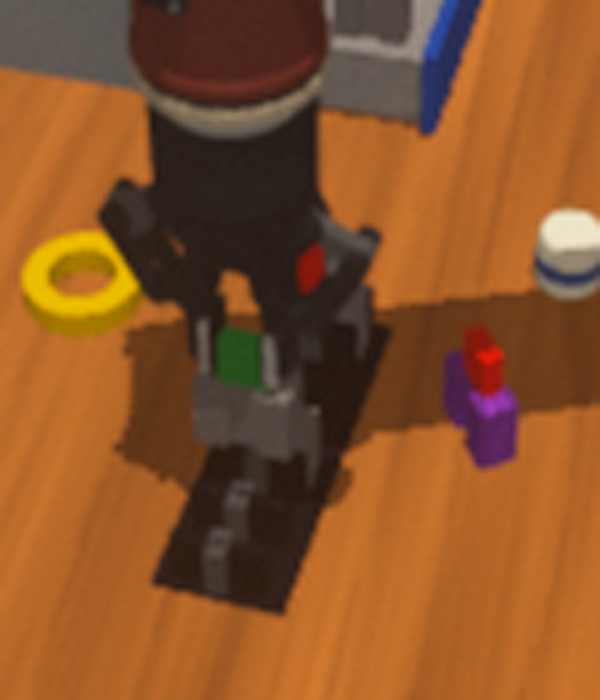

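apply_moves --series '[0, 0, 36, 0, 0, 0.6, 0, 2, -30, 0, 0, 0, 0.6, 0, 2, -43, 0, 0, 0, 0.6, 0, 2, -43, 0, 0, 0, 0, 0, 2, -43, 0, 0, 0, 0, 0]'

```text
time_s: 33.45
eef_pos: [0.5701, 0.0936, 0.1193]
tool_rot: [0.726, 0.687, 0.0, -0.0]
wrist_force: [0.3, 0.9, -0.4]
grip_width: 0.29
```

apply_moves --series '[2, -43, 0, 0, 0, 0, 0, 2, -43, 0, 0, 0, 0, 0, 2, -43, 0, 0, 0, 0, 0, 2, -43, 0, 0, 0, 0, 0, 1.8, -30, 0, 0, 0, 0, 0]'

```text
time_s: 34.08
eef_pos: [0.5797, -0.1094, 0.1194]
tool_rot: [0.727, 0.687, 0.0, 0.0]
wrist_force: [-0.0, -0.1, -1.5]
grip_width: 0.288
```

apply_moves --series '[0, -12, 0, 0, 0, 0, 0, 0, 0, 0, 0, 0, 0, 0, 0, 0, 0, 0, 0, 0, 0, 0, 0, 0, 0, 0, 0, 0, 0, 0, 0, 0, 0, 0, 0]'

```text
time_s: 34.7
eef_pos: [0.58, -0.1182, 0.1189]
tool_rot: [0.726, 0.688, 0.0, -0.0]
wrist_force: [-0.2, -0.4, -2.4]
grip_width: 0.286
```

Run:
```python
from h import *
from scipy.spatial.transform import Rotation as Ro
s=cam("side")
q=env.sense();print(q["eef_pos"],q["wrist_force"],q["grip_width"]); R=Ro.from_quat(q["tool_rot"]).as_matrix(); print(np.degrees(np.arctan2(R[1,1],R[0,1])))
save(s,"s19.png",(170,80,350,310),3)
```

```text
[ 0.58000589 -0.11836879  0.11894103] [-0.05900589  0.48410262 -0.61663654] 0.2890423672034638
-3.1266773510161125
```

View pics/s19.png

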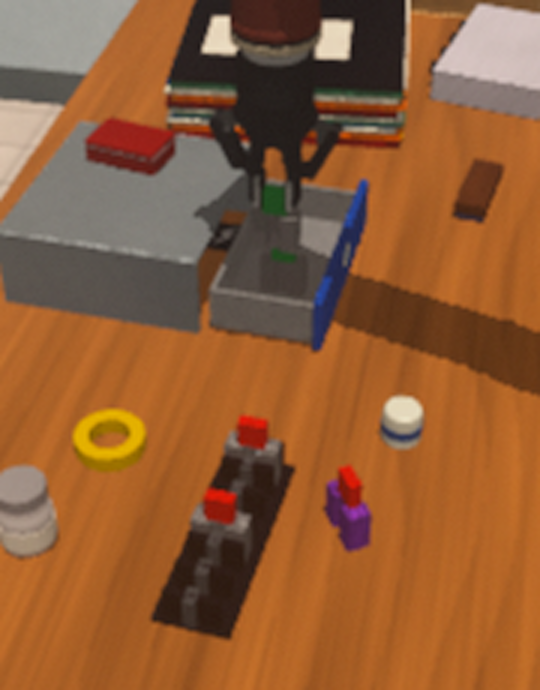

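Both red cartridges are still in the rack at (252,432) and (220,506), and the held one hangs over the drawer. Lowering it.

apply_moves --series '[0, 0, -25, 0, 0, 0, 0, 0, 0, -30, 0, 0, 0, 0, 0, 0, -20, 0, 0, 0, 0, 0, 0, -8, 0, 0, 0, 0, 0, 0, -1, 0, 0, 0, 0]'

```text
time_s: 35.38
eef_pos: [0.58, -0.1192, 0.035]
tool_rot: [0.726, 0.687, -0.0, 0.0]
wrist_force: [-1.0, 0.2, -0.9]
grip_width: 0.289
```

apply_moves --series '[0, 0, -1.5, 0, 0, 0, 0, 0, 0, -1, 0, 0, 0, 0, 0, 0, -0.8, 0, 0, 0, 0, 0, 0, 0, 0, 0, 0, 0, 0, 0, 0, 0, 0, 0, 0]'

```text
time_s: 36.0
eef_pos: [0.58, -0.119, 0.0317]
tool_rot: [0.726, 0.687, 0.0, 0.0]
wrist_force: [0.3, -0.2, -0.8]
grip_width: 0.29
```

apply_moves --series '[0, 0, -1, 0, 0, 0, 0, 0, 0, -0.5, 0, 0, 0, 0, 0, 0, -0.5, 0, 0, 0, 0, 0, 0, 0, 0, 0, 0, 0, 0, 0, 0, 0, 0, 0, 0]'

```text
time_s: 36.62
eef_pos: [0.5804, -0.1192, 0.0307]
tool_rot: [0.726, 0.687, 0.001, 0.0]
wrist_force: [-2.3, 0.8, 11.0]
grip_width: 0.287
```

Contact on the drawer floor. Releasing and rising.

apply_moves --series '[0, 0, 0.8, 0, 0, 0, 0.35, 0, 0, 0, 0, 0, 0, 0.45, 0, 0, 0, 0, 0, 0, 0.5, 0, 0, 0, 0, 0, 0, 0.5, 0, 0, 10, 0, 0, 0, 0.5]'

```text
time_s: 37.25
eef_pos: [0.5793, -0.119, 0.0401]
tool_rot: [0.726, 0.687, -0.001, -0.0]
wrist_force: [0.4, -0.5, 0.9]
grip_width: 0.498
```

apply_moves --series '[0, 0, 20, 0, 0, 0, 0.5, 0, 0, 35, 0, 0, 0, 0.6, 0, 0, 35, 0, 0, 0, 0.6, -10, 20, 0, 0, 0, 0, 0.8, -20, 40, 0, 0, 0, 0, 0.8]'

```text
time_s: 37.88
eef_pos: [0.5505, -0.0604, 0.1325]
tool_rot: [0.728, 0.686, 0.001, 0.001]
wrist_force: [-0.5, 0.4, -0.1]
grip_width: 0.799
```

Run:
```python
from h import *
from scipy.spatial.transform import Rotation as Ro
s=cam("side");t=cam("top")
q=env.sense();print(q["eef_pos"],np.round(q["qpos"],3),q["grip_width"])
save(s,"s20.png",(170,80,350,310),3)
save(t,"t20.png",(190,150,350,290),4)
```

```text
[ 0.54909444 -0.05460904  0.13156893] [-0.699  0.23   0.83   1.829 -0.188  1.163  0.142] 0.7989114743297285
```

View pics/s20.png

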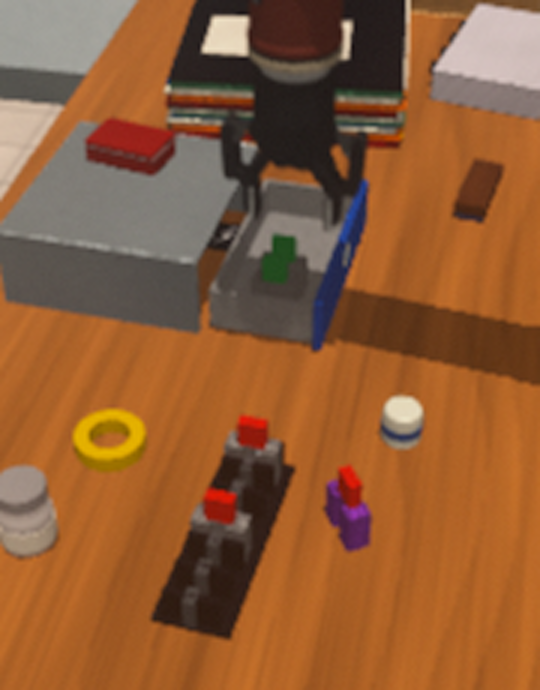

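View pics/t20.png

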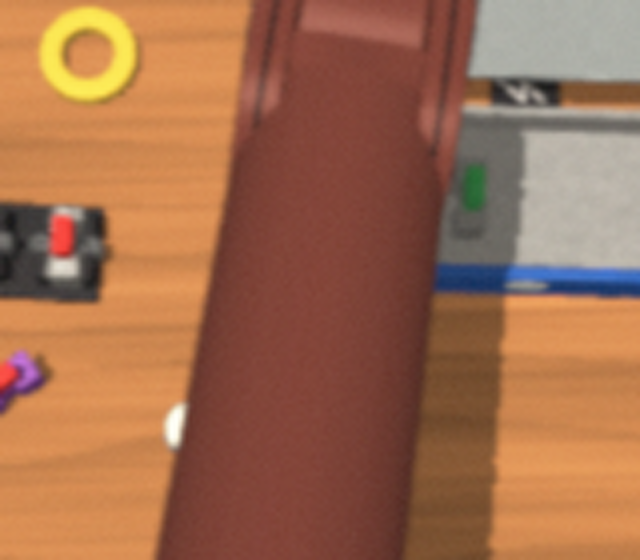

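Both cartridges are upright in the drawer, with tabs at side crop (283,245) and (275,265). Both reds are still in the rack, and the canister hasn't moved from (403,410). I'll refine its position before going over.

Run:
```python
from h import *
s=cam("side")
save(s,"s21.png",(285,195,325,240),14)
print(proj(s,(.42,.039,.038)),onplane(s,(304,215.7),.038))
```

```text
[303.85189434 215.73604807] [0.41959558 0.03875947 0.038     ]
```

apply_moves --series '[-10, 8, 0, 0, 0, 9, 0.8, -13, 10, 0, 0, 0, 9, 0.8, -13, 10, 0, 0, 0, 9, 0.8, -13, 10, 0, 0, 0, 9, 0.8, -13, 10, 0, 0, 0, 9, 0.8]'

```text
time_s: 38.65
eef_pos: [0.4881, -0.012, 0.1315]
tool_rot: [0.407, 0.914, 0.0, 0.001]
wrist_force: [0.2, -0.0, -0.3]
grip_width: 0.796
```

View pics/s21.png

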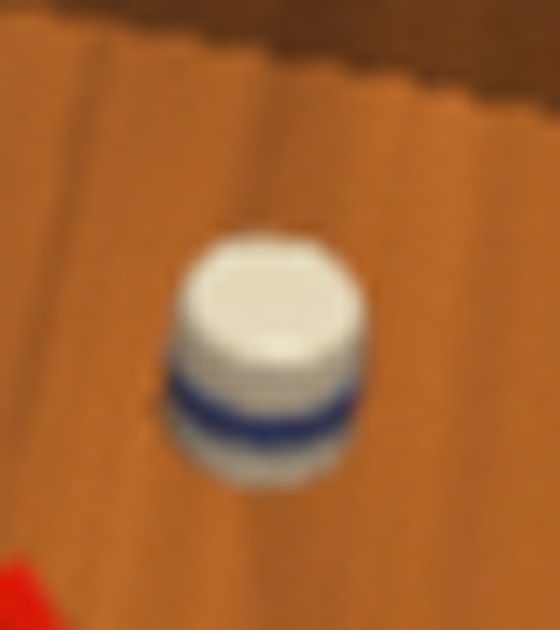

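apply_moves --series '[-15, 11, 0, 0, 0, 9, 0.8, -15, 11, 0, 0, 0, 9, 0.8, -15, 11, 0, 0, 0, 9, 0.8, -13, 10, 0, 0, 0, 9, 0.8, -10, 7, 0, 0, 0, 9, 0.8]'

```text
time_s: 39.28
eef_pos: [0.4202, 0.0383, 0.1314]
tool_rot: [0.026, 1.0, 0.0, 0.001]
wrist_force: [0.1, 0.7, 1.4]
grip_width: 0.801
```

apply_moves --series '[0, 0, -20, 0, 0, 0, 0.8, 0, 0, 0, 0, 0, 0, 0.8, 0, 0, 0, 0, 0, 0, 0.8, 0, 0, 0, 0, 0, 0, 0.8, 0, 0, 0, 0, 0, 0, 0.8]'

```text
time_s: 39.9
eef_pos: [0.4202, 0.0389, 0.1108]
tool_rot: [0.028, 1.0, 0.0, 0.0]
wrist_force: [0.3, -0.5, -0.5]
grip_width: 0.798
```

Run:
```python
from h import *
from scipy.spatial.transform import Rotation as Ro
s=cam("side");t=cam("top")
q=env.sense();print(q["eef_pos"],np.round(q["qpos"],3),q["grip_width"]);R=Ro.from_quat(q["tool_rot"]).as_matrix(); print(np.degrees(np.arctan2(R[1,1],R[0,1])),R[:,2])
save(s,"s22.png",(240,140,380,280),5)
save(t,"t22.png",(170,190,310,330),5)
```

```text
[0.42004791 0.03892532 0.11065048] [-0.854 -0.114  0.628  2.128  0.075  1.107  1.253] 0.80125278269559
86.81284051595885 [ 1.90638791e-04  8.50558785e-05 -9.99999978e-01]
```

View pics/s22.png

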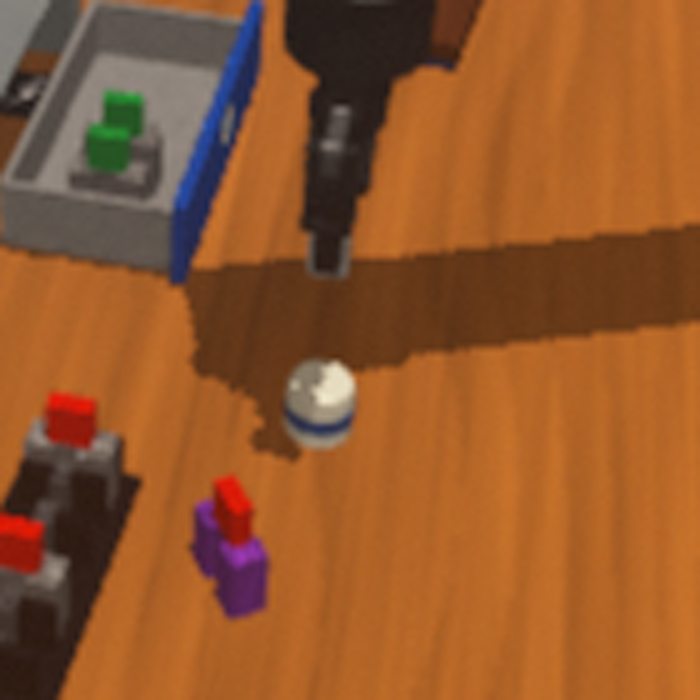

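View pics/t22.png

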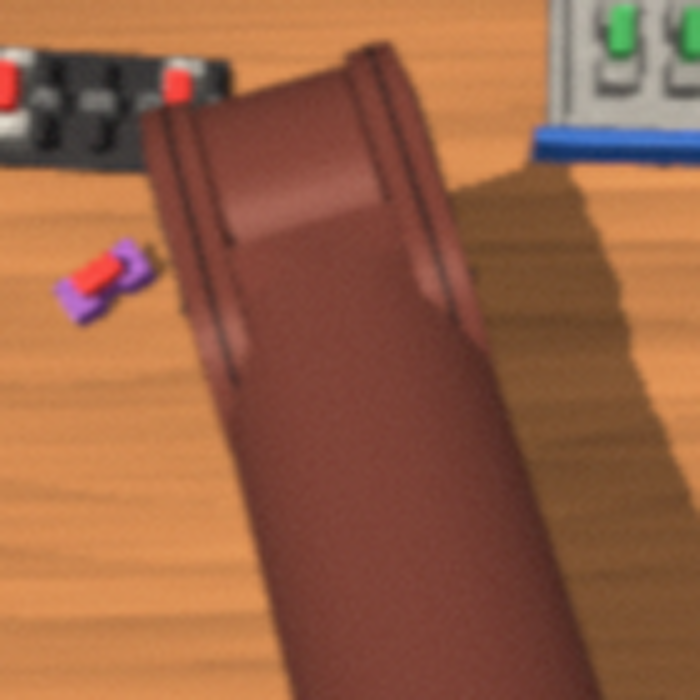

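The gripper is right above the canister, which is still at side crop (320,400). Going down in two stages and checking the reach.

apply_moves --series '[0, 0, -20, 0, 0, 0, 0.8, 0, 0, -30, 0, 0, 0, 0.8, 0, 0, -30, 0, 0, 0, 0.8, 0, 0, -20, 0, 0, 0, 0.8, 0, 0, 0, 0, 0, 0, 0.8]'

```text
time_s: 40.62
eef_pos: [0.4188, 0.0384, 0.0095]
tool_rot: [0.028, 1.0, -0.001, -0.001]
wrist_force: [0.2, -0.1, -0.2]
grip_width: 0.801
```

Run:
```python
from h import *
s=cam("side")
q=env.sense();print(q["eef_pos"],np.round(q["qpos"],3),q["grip_width"],q["wrist_force"],q["tool_rot"])
save(s,"s23.png",(260,170,350,260),7)
```

```text
[0.4196027  0.0386668  0.01041959] [-0.843  0.072  0.673  2.23  -0.058  0.857  1.383] 0.8055426370039106 [0.48312358 0.14999239 0.90653847] [ 2.78313170e-02  9.99612363e-01 -5.01728825e-04 -5.38197561e-04]
```

View pics/s23.png

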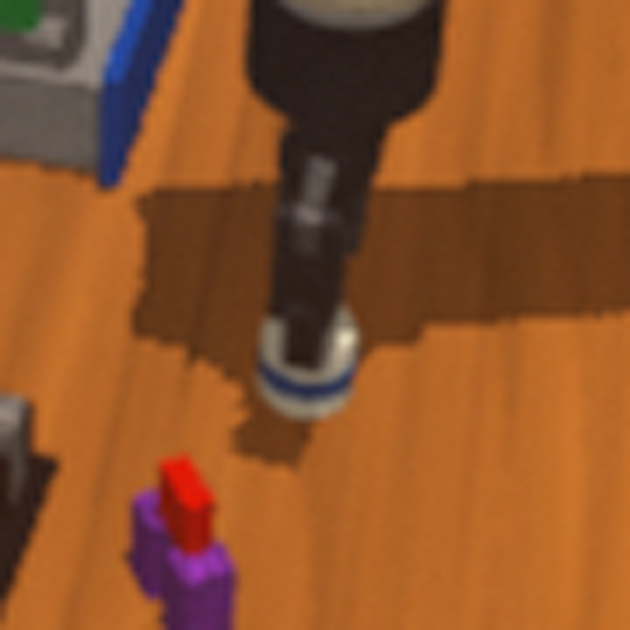

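apply_moves --series '[-1, 0, -15, 0, 0, 0, 0.8, 0, 0, -13, 0, 0, 0, 0.8, 0, 0, -7, 0, 0, 0, 0.8, 0, 0, -3, 0, 0, 0, 0.8, 0, 0, 0, 0, 0, 0, 0.8]'

```text
time_s: 41.3
eef_pos: [0.419, 0.0389, -0.0275]
tool_rot: [0.028, 1.0, -0.0, -0.0]
wrist_force: [0.1, -0.1, -0.5]
grip_width: 0.799
```

Run:
```python
from h import *
s=cam("side")
q=env.sense();print(q["eef_pos"],np.round(q["qpos"],3),q["grip_width"],q["wrist_force"])
save(s,"s24.png",(270,180,340,250),8)
```

```text
[ 0.41910563  0.03894665 -0.02734658] [-0.819  0.16   0.664  2.258 -0.143  0.762  1.458] 0.794716132401524 [-0.23081765  0.66584659 -0.15167295]
```

View pics/s24.png

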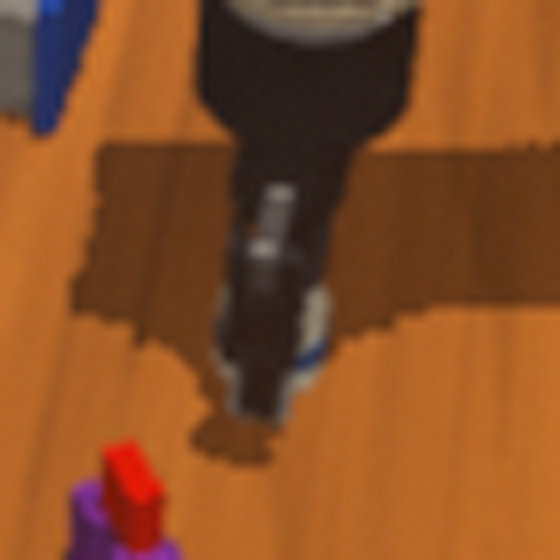

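apply_moves --series '[-1, 0, 0, 0, 0, 0, 0.6, 0, 0, 0, 0, 0, 0, 0.45, 0, 0, 0, 0, 0, 0, 0.2, 0, 0, 0, 0, 0, 0, 0.1, 0, 0, 0, 0, 0, 0, 0.1]'

```text
time_s: 41.98
eef_pos: [0.4179, 0.039, -0.0271]
tool_rot: [0.028, 1.0, 0.0, -0.0]
wrist_force: [-3.8, -0.5, 8.7]
grip_width: 0.451
```

apply_moves --series '[0, 0, 4, 0, 0, 0, 0.1, 0, 0, 10, 0, 0, 0, 0.1, 0, 0, 12, 0, 0, 0, 0.1, 1, -10, 4, 0, 0, 0, 0.1, 3, -25, 0, 0, 0, 0, 0.1]'

```text
time_s: 42.6
eef_pos: [0.4224, 0.0041, 0.0031]
tool_rot: [0.027, 1.0, 0.001, 0.001]
wrist_force: [-0.1, -0.7, -1.0]
grip_width: 0.447
```

Run:
```python
from h import *
s=cam("side")
q=env.sense();print(q["eef_pos"],np.round(q["qpos"],3),q["grip_width"],q["wrist_force"])
save(s,"s25.png",(250,150,350,250),6)
```

```text
[4.22409622e-01 3.48895771e-04 2.98714931e-03] [-0.787  0.091  0.716  2.237 -0.08   0.836  1.495] 0.44601080109421554 [ 0.35355756 -4.63222558 -0.06742116]
```

View pics/s25.png

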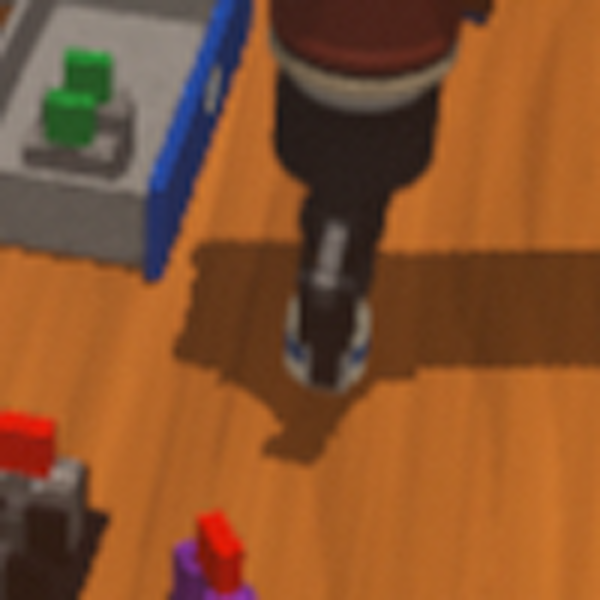

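apply_moves --series '[3, -40, 0, 0, 0, 0, 0.1, 3, -40, 0, 0, 0, 0, 0.1, 3, -40, 0, 0, 0, 0, 0.1, 3, -40, 0, 0, 0, 0, 0.1, 3, -40, 0, 0, 0, 0, 0.1]'

```text
time_s: 43.28
eef_pos: [0.4368, -0.1978, 0.0027]
tool_rot: [0.028, 1.0, 0.0, 0.0]
wrist_force: [-0.2, 1.1, -0.6]
grip_width: 0.443
```

apply_moves --series '[3, -30, 5, 0, 0, 0, 0.1, 2, -12, 15, 0, 0, 0, 0.1, 0, 0, 25, 0, 0, 0, 0.1, 0, 0, 15, 0, 0, 0, 0.1, 0, 0, 0, 0, 0, 0, 0.1]'

```text
time_s: 43.9
eef_pos: [0.4429, -0.2375, 0.0635]
tool_rot: [0.027, 1.0, 0.0, 0.001]
wrist_force: [-0.2, -0.2, -1.6]
grip_width: 0.45
```

Run:
```python
from h import *
s=cam("side")
q=env.sense();print(q["eef_pos"],np.round(q["qpos"],3),q["grip_width"],q["wrist_force"])
save(s,"s26.png",(180,80,340,210),5)
```

```text
[ 0.44234628 -0.23723044  0.06268441] [-0.388  0.205  0.883  2.017 -0.19   1.001  2.105] 0.449443937267593 [ 0.8974066  -0.34032423 -0.77839608]
```

View pics/s26.png

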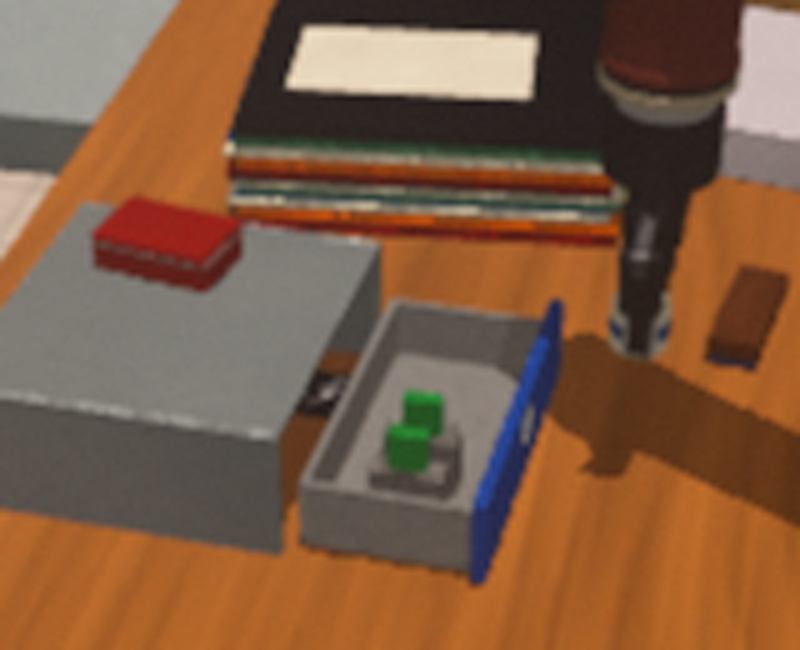

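The canister is held at (640,330), in front of the panel and clear of it, and both cartridges are standing. Moving it over the drawer.

apply_moves --series '[20, 0, 0, 0, 0, 0, 0.1, 35, -1, 0, 0, 0, 0, 0.1, 35, 0, 0, 0, 0, 0, 0.1, 28, 0, 0, 0, 0, 0, 0.1, 13, 0, 0, 0, 0, 0, 0.1]'

```text
time_s: 44.58
eef_pos: [0.5735, -0.2382, 0.0611]
tool_rot: [0.027, 1.0, 0.0, -0.001]
wrist_force: [-1.1, -0.2, -1.6]
grip_width: 0.45
```

apply_moves --series '[0, 0, 0, 0, 0, 0, 0.1, 0, 0, -20, 0, 0, 0, 0.1, 0, 0, -20, 0, 0, 0, 0.1, 0, 0, -12, 0, 0, 0, 0.1, 0, 0, 0, 0, 0, 0, 0.1]'

```text
time_s: 45.2
eef_pos: [0.5718, -0.2388, 0.0091]
tool_rot: [0.028, 1.0, 0.0, -0.001]
wrist_force: [-0.3, 0.3, 0.2]
grip_width: 0.446
```

Run:
```python
from h import *
s=cam("side")
q=env.sense();print(q["eef_pos"],np.round(q["qpos"],3),q["grip_width"],q["wrist_force"])
save(s,"s27.png",(200,80,320,200),6)
```

```text
[ 0.57244401 -0.23915961  0.01000299] [-0.255  0.542  0.754  1.766 -0.43   1.007  2.177] 0.4472168091234516 [ 0.34327757 -0.29101996 -1.14254476]
```

I've used up the picture views, so I'll check by image code and the force reading from here. Lowering carefully.

apply_moves --series '[1, 0, -12, 0, 0, 0, 0.1, 0, 0, -7, 0, 0, 0, 0.1, 0, 0, -2, 0, 0, 0, 0.1, 0, 0, -1, 0, 0, 0, 0.1, 0, 0, 0, 0, 0, 0, 0.1]'

```text
time_s: 45.88
eef_pos: [0.574, -0.2391, -0.0114]
tool_rot: [0.028, 1.0, -0.0, 0.0]
wrist_force: [0.1, -0.5, -0.5]
grip_width: 0.447
```

apply_moves --series '[0, 0, -1.5, 0, 0, 0, 0.1, 0, 0, -1, 0, 0, 0, 0.1, 0, 0, -0.5, 0, 0, 0, 0.1, 0, 0, 0, 0, 0, 0, 0.1, 0, 0, 0, 0, 0, 0, 0.1]'

```text
time_s: 46.5
eef_pos: [0.5739, -0.2391, -0.0145]
tool_rot: [0.028, 1.0, 0.0, -0.0]
wrist_force: [-0.3, 0.3, -0.8]
grip_width: 0.453
```

apply_moves --series '[0, 0, -1, 0, 0, 0, 0.1, 0, 0, -0.5, 0, 0, 0, 0.1, 0, 0, 0, 0, 0, 0, 0.1, 0, 0, 0, 0, 0, 0, 0.1, 0, 0, 0, 0, 0, 0, 0.1]'

```text
time_s: 47.12
eef_pos: [0.5744, -0.2391, -0.0151]
tool_rot: [0.028, 1.0, 0.0, 0.001]
wrist_force: [-2.4, 2.1, 8.3]
grip_width: 0.454
```

Contact came at the expected height. Releasing the canister and rising straight up.

apply_moves --series '[0, 0, 0.8, 0, 0, 0, 0.5, 0, 0, 0, 0, 0, 0, 0.55, 0, 0, 0, 0, 0, 0, 0.6, 0, 0, 0, 0, 0, 0, 0.6, 0, 0, 8, 0, 0, 0, 0.6]'

```text
time_s: 47.75
eef_pos: [0.5734, -0.2389, -0.0075]
tool_rot: [0.028, 1.0, 0.0, -0.001]
wrist_force: [0.2, -0.2, -0.2]
grip_width: 0.599
```

apply_moves --series '[0, 0, 20, 0, 0, 0, 0.6, 0, 0, 30, 0, 0, 0, 0.6, 0, 0, 40, 0, 0, 0, 0.6, 0, 0, 30, 0, 0, 0, 0.6, 0, 0, 10, 0, 0, 0, 0.6]'

```text
time_s: 48.38
eef_pos: [0.575, -0.2398, 0.126]
tool_rot: [0.028, 1.0, -0.0, 0.002]
wrist_force: [0.1, 0.0, 0.4]
grip_width: 0.604
```

apply_moves --series '[-20, 0, 0, 0, 0, 0, 0, -35, 5, 0, 0, 0, 0, 0, -38, 10, 0, 0, 0, 0, 0, -30, 10, 0, 0, 0, 0, 0, -10, 10, 0, 0, 0, 0, 0]'

```text
time_s: 49.0
eef_pos: [0.4389, -0.2037, 0.1224]
tool_rot: [0.028, 1.0, 0.001, -0.0]
wrist_force: [1.1, 0.4, -0.1]
grip_width: -0.002
```

```bash
cat >> h.py <<'E'
def ascii(c,box,k=2):
    x0,y0,x1,y1=box
    im=cv2.resize(c["img"][y0:y1,x0:x1],None,fx=k,fy=k,interpolation=cv2.INTER_LINEAR)
    hsv=cv2.cvtColor(im,cv2.COLOR_RGB2HSV).astype(int)
    for r in range(0,hsv.shape[0],2 if k>1 else 1):
        L=""
        for q in range(hsv.shape[1]):
            h,s,v=hsv[r,q]
            if v<50: ch="#"
            elif s<60: ch="W" if v>190 else ("w" if v>165 else ("g" if v>110 else "d"))
            elif h<8 or h>172: ch="R"
            elif h<25: ch="."
            elif h<35: ch="y"
            elif h<85: ch="G"
            elif h<135: ch="B"
            else: ch="P"
            L+=ch
        print(f"{y0+r/k:6.1f} {L}")
E
python3 - <<'E'
from h import *
s=cam("side");t=cam("top")
a=np.radians(-3.13)
W=lambda l,z:np.array([.5428+np.cos(a)*l[0]-np.sin(a)*l[1],-.1969+np.sin(a)*l[0]+np.cos(a)*l[1],z])
for l,z in(((.033,-.04),.05),((.033,-.04),.012),((.033,.04),.068),((.033,.08),.068)): print(l,z,"side",np.round(proj(s,W(l,z)),1),"top",np.round(proj(t,W(l,z)),1))
ascii(s,(236,135,300,200),2)
E
```

```text
(0.033, -0.04) 0.05 side [269.2 154. ] top [335.8 199. ]
(0.033, -0.04) 0.012 side [269. 163.] top [333.6 201.9]
(0.033, 0.04) 0.068 side [263.6 162.6] top [308.  196.8]
(0.033, 0.08) 0.068 side [260.6 169.5] top [293.5 196.5]
 135.0 ggggggggggggggggggggggggggggggggddddddd.........................................................................................
 136.0 gggggggggggggggggggggggggggggggdddddddd.........................................................................................
 137.0 ggggggggggggggggggggggggggggggddddddddd.........................................................................................
 138.0 ggggggggggggggggggggggggggggggddddddddd.........................................................................................
 139.0 ggggggggggggggggggggggggggggddddddddddd.........................................................................................
 140.0 gggggggggggggggggggggggggggdddddddddddd......................................................................RRRR...............
 141.0 ggggggggggggggggggggggggggddddddddddddd......ggddd
[... 7266 characters left out ...]
....................
 195.0 ...........................................................................RdBBBBBR.............................................
 196.0 ............................................................................RPPPPR..............................................
 197.0 ................................................................................................................................
 198.0 ................................................................................................................................
 199.0 ................................................................................................................................
```

The image code agrees with the expected positions. The canister disc is at (269,154.5), with its blue band below it at row 162. The green tabs are at (264,162) and (260.5,169.5). All three stand upright in the drawer, so I'll lower the shut gripper in front of the panel.

apply_moves --series '[0, 5, -25, 0, 0, 0, 0, 0, 6, -40, 0, 0, 0, 0, 0, 0, -35, 0, 0, 0, 0, 0, 0, -12, 0, 0, 0, 0, 0, 0, 0, 0, 0, 0, 0]'

```text
time_s: 49.72
eef_pos: [0.4408, -0.1937, 0.0107]
tool_rot: [0.028, 1.0, -0.0, -0.001]
wrist_force: [0.3, 0.2, -0.1]
grip_width: 0.001
```

Run:
```python
from h import *
q=env.sense();print(q["eef_pos"],np.round(q["qpos"],3),q["grip_width"],q["wrist_force"])
s=cam("side")
def blobs(c,box,rng,amin=15):
    x0,y0,x1,y1=box
    im=cv2.resize(c["img"][y0:y1,x0:x1],None,fx=4,fy=4,interpolation=cv2.INTER_CUBIC)
    hsv=cv2.cvtColor(im,cv2.COLOR_RGB2HSV)
    m=np.zeros(hsv.shape[:2],np.uint8)
    for lo,hi in rng: m|=cv2.inRange(hsv,np.array(lo),np.array(hi))
    k,l,st,ce=cv2.connectedComponentsWithStats(m)
    return [(np.round((ce[i]+.5)/4-.5+[x0,y0],2),st[i][4]/16) for i in range(1,k) if st[i][4]/16>amin]
R=[((0,180,90),(6,255,255)),((173,170,90),(180,255,255))]
print(blobs(s,(215,205,300,300),R))
```

```text
[ 0.44075912 -0.19367205  0.0106703 ] [-0.452  0.256  0.866  2.103 -0.25   0.887  2.072] 0.0009139096681364407 [ 0.29202188  0.24467664 -0.14794152]
[(array([253.7 , 223.46]), np.float64(89.8125)), (array([286.06, 241.75]), np.float64(80.125)), (array([242.94, 247.91]), np.float64(107.0625))]
```

The reds and the decoy haven't moved. Advancing on the panel.

apply_moves --series '[15, 0, 0, 0, 0, 0, 0, 20, 0, 0, 0, 0, 0, 0, 12, 0, 0, 0, 0, 0, 0, 6, 0, 0, 0, 0, 0, 0, 4, 0, 0, 0, 0, 0, 0]'

```text
time_s: 50.4
eef_pos: [0.498, -0.1932, 0.0108]
tool_rot: [0.028, 1.0, -0.0, -0.0]
wrist_force: [-0.3, 0.6, 0.0]
grip_width: -0.001
```

apply_moves --series '[2, 0, 0, 0, 0, 0, 0, 2, 0, 0, 0, 0, 0, 0, 2, 0, 0, 0, 0, 0, 0, 2, 0, 0, 0, 0, 0, 0, 2, 0, 0, 0, 0, 0, 0]'

```text
time_s: 51.02
eef_pos: [0.5075, -0.1933, 0.0107]
tool_rot: [0.028, 1.0, -0.0, -0.0]
wrist_force: [-4.0, -1.6, 2.4]
grip_width: 0.002
```

apply_moves --series '[4, -0.2, 0, 0, 0, 0, 0, 6, -0.3, 0, 0, 0, 0, 0, 8, -0.4, 0, 0, 0, 0, 0, 8, -0.4, 0, 0, 0, 0, 0, 8, -0.4, 0, 0, 0, 0, 0]'

```text
time_s: 51.65
eef_pos: [0.542, -0.1953, 0.0106]
tool_rot: [0.028, 1.0, -0.0, -0.0]
wrist_force: [-5.3, -3.0, 2.9]
grip_width: -0.002
```

apply_moves --series '[8, -0.4, 0, 0, 0, 0, 0, 8, -0.4, 0, 0, 0, 0, 0, 8, -0.4, 0, 0, 0, 0, 0, 8, -0.4, 0, 0, 0, 0, 0, 8, -0.4, 0, 0, 0, 0, 0]'

```text
time_s: 52.28
eef_pos: [0.5818, -0.1975, 0.0107]
tool_rot: [0.028, 1.0, -0.0, -0.0]
wrist_force: [-6.1, -2.9, 3.7]
grip_width: -0.002
```

apply_moves --series '[8, -0.4, 0, 0, 0, 0, 0, 8, -0.4, 0, 0, 0, 0, 0, 6, -0.3, 0, 0, 0, 0, 0, 4, -0.2, 0, 0, 0, 0, 0, 3, -0.2, 0, 0, 0, 0, 0]'

```text
time_s: 52.9
eef_pos: [0.6107, -0.1991, 0.0106]
tool_rot: [0.028, 1.0, -0.0, -0.0]
wrist_force: [-6.7, -3.3, 3.3]
grip_width: 0.0
```

apply_moves --series '[3, -0.2, 0, 0, 0, 0, 0, 3, -0.2, 0, 0, 0, 0, 0, 3, -0.2, 0, 0, 0, 0, 0, 3, -0.2, 0, 0, 0, 0, 0, 0, 0, 0, 0, 0, 0, 0]'

```text
time_s: 53.52
eef_pos: [0.6227, -0.1997, 0.0106]
tool_rot: [0.028, 1.0, -0.0, -0.0]
wrist_force: [-5.7, -1.2, 2.5]
grip_width: 0.002
```

apply_moves --series '[2, -0.1, 0, 0, 0, 0, 0, 1.5, -0.1, 0, 0, 0, 0, 0, 0, 0, 0, 0, 0, 0, 0, 0, 0, 0, 0, 0, 0, 0, 0, 0, 0, 0, 0, 0, 0]'

```text
time_s: 54.15
eef_pos: [0.6259, -0.1998, 0.0106]
tool_rot: [0.028, 1.0, -0.0, -0.001]
wrist_force: [-6.7, -1.7, 3.2]
grip_width: 0.002
```

apply_moves --series '[0.6, 0, 0, 0, 0, 0, 0, 0, 0, 0, 0, 0, 0, 0, 0, 0, 0, 0, 0, 0, 0, 0, 0, 0, 0, 0, 0, 0, 0, 0, 0, 0, 0, 0, 0]'

```text
time_s: 54.78
eef_pos: [0.6261, -0.1998, 0.0105]
tool_rot: [0.028, 1.0, -0.0, -0.001]
wrist_force: [-8.6, -1.4, 5.3]
grip_width: -0.004
```

apply_moves --series '[-4, 0.2, 0, 0, 0, 0, 0, -5, 0.3, 0, 0, 0, 0, 0, -5, 0.3, 0, 0, 0, 0, 0, -5, 0.3, 0, 0, 0, 0, 0, -5, 0.3, 0, 0, 0, 0, 0]'

```text
time_s: 55.4
eef_pos: [0.6035, -0.1972, 0.011]
tool_rot: [0.027, 1.0, 0.0, 0.001]
wrist_force: [1.8, 0.9, -0.1]
grip_width: 0.001
```

apply_moves --series '[-15, 1, 0, 0, 0, 0, 0, -30, 2, 0, 0, 0, 0, 0, -35, 0, 20, 0, 0, 0, 0, -20, 20, 40, 0, 0, 0, 0, 0, 30, 40, 0, 0, 0, 0]'

```text
time_s: 56.02
eef_pos: [0.5014, -0.1451, 0.1115]
tool_rot: [0.029, 1.0, 0.001, -0.0]
wrist_force: [1.4, 1.6, -0.2]
grip_width: -0.003
```

apply_moves --series '[0, 40, 20, 0, 0, 0, 0, 0, 45, 0, 0, 0, 0, 0, 0, 45, 0, 0, 0, 0, 0, 0, 40, 0, 0, 0, 0, 0, 0, 0, 0, 0, 0, 0, 0]'

```text
time_s: 56.65
eef_pos: [0.503, 0.029, 0.1309]
tool_rot: [0.025, 1.0, 0.001, 0.0]
wrist_force: [-0.5, -0.2, -0.4]
grip_width: -0.003
```

Run:
```python
from h import *
q=env.sense();print(q["time_s"],q["eef_pos"],q["wrist_force"])
s=cam("side");t=cam("top")
a=np.radians(-3.13)
W=lambda l,z:np.array([.5428+np.cos(a)*l[0]-np.sin(a)*l[1],-.1969+np.sin(a)*l[0]+np.cos(a)*l[1],z])
print("expected shut spot side",proj(s,W((.078,0),.045)),"top",proj(t,W((.078,0),.045)))
print("near bottom corner side",proj(s,W((.078,.125),.004)))
ascii(s,(236,130,272,200),2)
```

```text
56.65 [0.50297397 0.02902599 0.13085305] [-0.50260677 -0.237594   -0.35524983]
expected shut spot side [253.6933992  159.66481763] top [321.24053026 183.54939614]
near bottom corner side [243.70772397 191.23115435]
 130.0 ggggggggggggggggggggggggggggggggggggggd......................###########
 131.0 gggggggggggggggggggggggggggggggggggggdd......................###########
 132.0 ggggggggggggggggggggggggggggggggggggddd......................###########
 133.0 gggggggggggggggggggggggggggggggggggddd.......................###########
 134.0 ggggggggggggggggggggggggggggggggggdddd.......................###########
 135.0 gggggggggggggggggggggggggggggggggdddddd............R.........###########
 136.0 ggggggggggggggggggggggggggggggggddddddd.........RRBBBPR......###########
 137.0 gggggggggggggggggggggggggggggggdddddddd........RdBBBBBR......###########
 138.0 ggggggggggggggggggggggggggggggddddddddd.......RdBBBBBBR........#########
 139.0 gggggggggggggggggggggggggggggdddddddddd......RPBBBBBBBR.........########
 140.0 ggggggggggggggggggggggggggggdddddddddddggggggBBBBBBBBBR...........######
 141.
[... 4014 characters left out ...]
RRRR........................................................
 192.0 ........................................................................
 193.0 ........................................................................
 194.0 ........................................................................
 195.0 ........................................................................
 196.0 ........................................................................
 197.0 ........................................................................
 198.0 ........................................................................
 199.0 ........................................................................
```

The white spot is back at (254,160), its pixel before opening, so the drawer looks latched. I'll wait a little and compare the whole scene with the first pictures.

apply_moves --series '[0, 20, 30, 0, 0, 0, 0.2, 0, 0, 0, 0, 0, 0, 0.2, 0, 0, 0, 0, 0, 0, 0.2, 0, 0, 0, 0, 0, 0, 0.2, 0, 0, 0, 0, 0, 0, 0.2]'

```text
time_s: 57.38
eef_pos: [0.5027, 0.0445, 0.1603]
tool_rot: [0.028, 1.0, -0.0, -0.0]
wrist_force: [-0.4, 0.1, 1.0]
grip_width: 0.2
```

apply_moves --series '[0, 0, 0, 0, 0, 0, 0.2, 0, 0, 0, 0, 0, 0, 0.2, 0, 0, 0, 0, 0, 0, 0.2, 0, 0, 0, 0, 0, 0, 0.2, 0, 0, 0, 0, 0, 0, 0.2]'

```text
time_s: 58.0
eef_pos: [0.503, 0.0452, 0.1607]
tool_rot: [0.028, 1.0, 0.0, -0.0]
wrist_force: [-1.2, 0.4, 0.1]
grip_width: 0.198
```

Run:
```python
from h import *
q=env.sense();print(q["time_s"],q["eef_pos"],q["wrist_force"])
s=cam("side");t=cam("top")
for n,c in(("side",s),("top",t)):
    a0=cv2.imread(f"pics/{n}0.png").astype(int); d=np.abs(a0-c["img"][:,:,::-1].astype(int)).max(2)
    m=(d>45).astype(np.uint8); m=cv2.morphologyEx(m,cv2.MORPH_OPEN,np.ones((2,2),np.uint8))
    k,l,st,ce=cv2.connectedComponentsWithStats(m)
    print(n,[(st[i].tolist()) for i in range(1,k) if st[i][4]>6])
# spot centroid
x0,y0,x1,y1=248,152,260,168
def spot(im):
    hsv=cv2.cvtColor(im[y0:y1,x0:x1],cv2.COLOR_RGB2HSV); m=(hsv[:,:,1]<110)&(hsv[:,:,2]>60); yy,xx=np.nonzero(m); return xx.mean()+x0,yy.mean()+y0,m.sum()
print("spot now",spot(s["img"]),"start",spot(cv2.imread("pics/side0.png")[:,:,::-1].copy()))
```

```text
58.0 [0.50299292 0.04518544 0.16074031] [-1.20181324  0.3943882   0.07432873]
side [[260, 0, 144, 78, 5559], [424, 0, 21, 7, 105], [462, 0, 50, 135, 1459], [406, 2, 17, 14, 94], [265, 60, 8, 12, 43], [280, 64, 4, 5, 18], [280, 70, 4, 5, 14], [267, 73, 10, 4, 27], [264, 87, 25, 14, 336], [274, 108, 8, 2, 16], [285, 108, 5, 2, 10], [275, 112, 12, 2, 24], [507, 112, 5, 4, 14], [266, 114, 30, 5, 101], [266, 119, 5, 2, 10], [288, 120, 8, 2, 16], [265, 122, 31, 54, 967], [458, 134, 3, 3, 7], [435, 145, 19, 52, 219], [496, 149, 16, 19, 102], [452, 156, 3, 5, 14], [505, 157, 7, 11, 41], [448, 187, 64, 197, 6430], [250, 190, 182, 36, 3474], [297, 213, 15, 18, 214], [355, 220, 67, 164, 6180], [413, 228, 24, 31, 418], [238, 235, 15, 11, 69], [251, 244, 7, 6, 35], [236, 253, 9, 4, 31], [231, 258, 9, 7, 49], [244, 261, 7, 7, 37]]
top [[195, 150, 132, 234, 17367], [157, 200, 9, 19, 126], [179, 201, 10, 19, 129], [199, 202, 18, 24, 264], [14, 317, 206, 67, 7226], [233, 369, 28, 9, 125], [280, 374, 18, 9, 125]]
spot now (np.float64(252.4406779661017), np.float64(158.08474576271186), np.int64(59)) start (np.float64(252.48333333333332), np.float64(158.15), np.int64(60))
```

Run:
```python
from h import *
s=cam("side")
im=cv2.resize(s["img"][205:300,215:300],None,fx=4,fy=4,interpolation=cv2.INTER_CUBIC)
hsv=cv2.cvtColor(im,cv2.COLOR_RGB2HSV)
m=cv2.inRange(hsv,(0,170,60),(6,255,255))|cv2.inRange(hsv,(173,160,60),(180,255,255))
k,l,st,ce=cv2.connectedComponentsWithStats(m)
print([(np.round((ce[i]+.5)/4-.5+[215,205],1),st[i][4]/16) for i in range(1,k) if st[i][4]>240])
print(env.close_job())
```

```text
[(array([253.7, 223.5]), np.float64(91.875)), (array([286.1, 241.7]), np.float64(80.875)), (array([243. , 247.8]), np.float64(111.25))]
the job is handed in; nothing more can be done
None
```

The job is done and handed in at about 58 s of the 210 s. I pressed the drawer open, stood both green-tabbed cartridges and the white canister upright on its floor, then pushed the drawer shut until it latched.

**Last checks**
- **Drawer:** the panel's press spot is back within 0.1 px of where it started, and it was still there about 2.5 s after I let go. There was no push on the finger as it backed off.
- **Drawer contents:** just before closing, the tabs and the canister were at the expected pixels, all upright. I could not see inside once it was shut.
- **Left alone:** the red cartridges and the purple look-alike are where they began. Comparing with the first pictures, the other changes were the arm and its shadow, the two emptied slots and the missing canister. Parts of the scene behind the arm could not be compared.

**What disagreed or failed**
- **Finger length:** the finger ends sit about 30 mm short of the reported tool point. My first press therefore passed over the panel without touching it. I confirmed the offset with a light table touch (about 14 N) and allowed for it from then on.
- **Tab height:** the cameras put the tab centres at about 65 mm, against the 62 mm expected. That is only slightly more than the stated calibration error.
- **Pressing force:** I read about 5 N when opening, against the stated 8 N, and 8.6 N when closing.
- **Pictures:** the limit of 40 views ran out, so from placing the canister onward I checked by image code and force instead.

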